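Tidy the tweezers into the instrument rest and hold the marker ready over its slot

ROBOT

A 6-joint arm with a two-finger parallel gripper is mounted at the origin on a cart in front of the work surface, level with it; the furniture and walls round the work are solid. World frame = base frame: x ahead of the robot, y to its left, z up, the work surface at z = 0. Lengths are in m, angles in rad, forces in N, time in s.
With the tool pointing down it reaches from about 0.425 to 0.95 m from the base axis. Payload 3.5 kg.
Tool frame: the origin (TCP) lies between the finger pads; the fingertips stand 19 mm ahead of it and the grasp point (between the pads) is the TCP; z points along the fingers, y is the line along which they close (so a half turn about z gives the same grasp; the last joint's range is limited). The gripper opens to 85 mm and grips with 20 to 120 N. Pads are 22 mm wide; open, the fingers measure 114 mm over their backs; the gripper's body (76 mm by 85 mm) begins 54 mm behind the grasp point. The pads swing forward as they close: fully open they stand 13 mm farther back than shut.
Start: joints at [-1.452, 0.286, 1.577, -0, 1.279, -0.15], TCP at [0.179, -0.651, 0.213] pointing down, gripper open.
Joint ranges: [-2.77, 2.77], [-0.9, 2.22], [0.21, 2.48], [-1.53, 4.67], [0.24, 2.81], [-2.84, 2.84]. Speed limits (rad/s): [2.79, 2.79, 3.14, 3.14, 3.14, 3.14].

INTERFACE

Orientations are given as a unit quaternion [x, y, z, w].
In Python, from plant import get_state, cams, ctrl gives the robot as it stands. The module is installed in compiled form; this text tells all that it offers.
- The arm moves only by the tool jog_arm, never from a script. Its argument "deltas" is text: rows parted by semicolons, each of 6 numbers parted by spaces: the shift along the world's x, y, z normalised to -1 to 1, where 1 is 0.02 m, then the turn, a rotation vector about the world's x, y, z normalised to -1 to 1, where 1 is 0.1 rad. In form: x y z ax ay az; .... A call has 1 to 20 rows; each row shifts and turns the commanded pose from where the row before left it; what a row does not reach is not made up. A row lasts 1/8 s, in which the tool goes at most 62.5 mm and 10.7 degrees, less where a joint would pass 70% of its speed; a pose out of reach is approached as far as the arm can. A call with a number of a shift or a turn outside -1 to 1 is refused whole. A call with a gripper value outside its range is refused whole. "gripper" is the opening, from 0 (shut) to 1 (fully open), set as the call begins (left out, the last holds). The fingers move at their own pace and stop on an object; "squeeze" is the grip in N (left out, the last holds). Time passes only in rows, so rows that do not move let the fingers close. It gives the time, the measured TCP pose, the force, the opening and the grip force at its end, in the units of the state.
- get_state(): the state, without advancing time (a new reading comes with each control period).
- cams.read_camera(name): name is "scene" or "top"; returns a dict with "color" (400x640x3 uint8, blue, green, red), "vfov" (degrees; the focal length in pixels is half the picture's height over the tangent of half this angle, whatever the lens; pixels are square), "cx", "cy" (the principal point, pixels), "distortion" ([k1, k2, p1, p2, k3] as OpenCV has them; the pictures are not rectified), "rvec" (rotation vector, rad) and "tvec" (3), from world to camera coordinates, as OpenCV has them. Camera axes: x right, y down, z forward; pixel columns grow to the right and rows downward; lengths in m; the calibration is good to about 2 mm. A picture is of the moment at which its call begins. There is no depth.
- ctrl.sign_off(): hands the job in; it is judged then, once.
The state is a dict: "time": time; "qpos": joint angles; "dq": joint speeds; "joint_efforts": joint torques, N m; "eef_pos": TCP position; "tcp_rot": TCP orientation; "contact_force": force on the tool from outside, world axes, zero at the start; "wrist_torque": the same for the moment, N m; "opening": opening from 0.0 (shut) to 1.0 (fully open); "finger_force": force on a finger pad.
Only numpy, scipy, OpenCV 4.12 (cv2) and the standard library are available. Lean on these libraries where they do the work, as an engineer would, in place of code of your own. Each camera call takes 0.05 s, during which the arm holds its last target. There are 200 camera calls.

TASK

Tidy the notched instrument rest: the tweezers lie askew on top of its rails, so lay them gently down into the empty middle slot, centred across both rails, with their points the same way as the broad blade of the spatula that already lies in the right-hand slot. Then lift the marker over the row of bottles and stop with it hovering level about 15 mm clear above the rails, centred over and in line with the empty left-hand slot, its cap the same way as the blade, so that I can check the line-up before it goes down: finish while still holding it there, the marker touching nothing but the fingers. Leave the bottles and the spatula as they are.

Things in the scene. Friction and masses are not known exactly. Their poses are not given: they have to be found in the camera images.
- tweezers: Bare steel tweezers, 120 mm long, about 22 g, loose; they start askew on top of the rest's rails, over its middle slot. Origin: centre of the underside. Own y runs along them: points at y = -60 mm (that half 6 mm high, underside 2 mm above the origin), widest (14 mm) at y = -2 mm, legs joined at y = +58 mm (rear half 9 mm high, narrowing to 4 mm); z up. Rigid: grip across y 0 to +20 mm.
- tweezers_tip (a point): The points of the tweezers, at own y = -60 mm, mid height.
- marker: Marker pen, white barrel, long black cap (short black plug at the other end), 130 mm long, about 18 g, lying loose on the worktop left of the bottles. Origin: centre of the underside (axis 8 mm above it). Own y runs along it towards the cap; barrel 15.6 mm diameter, y -65 to +23 mm; cap 17 mm diameter, y +23 to +65 mm, with a low clip, 20 mm wide, that stops rolling; z up.
- marker_cap (a point): End of the marker's cap, at own y = +65 mm, 8 mm above the underside.
- rest: Instrument rest, fixed: steel base plate 146 (x) by 98 (y) mm, top 9 mm above the worktop; two grey notched rails along x, 10 mm thick, centred at y = -40 and +40 mm (70 mm free between). Three slots at x = -46, 0, +46 mm, each a notch 28 mm wide in both rails, floor 20 mm, rail tops 34 mm above the worktop. Tools lie along y across both rails. Origin: centre of the underside.
- slot_mid (a point): Middle slot, empty: centre, midway between the rails, at notch-floor height (20 mm above the worktop, 14 mm below the rail tops). Axes as the rest: y along the slot, the way the spatula's broad blade points (away from the robot); x across the slots to the right, z up. The tweezers go here, points towards +y.
- slot_left (a point): Left-hand slot, empty (rest x = -46 mm): centre, at notch-floor height, axes as slot_mid. The marker hovers here, cap towards +y, with its underside about 15 mm above the rail tops.
- spatula: Double steel spatula with a dark grip sleeve (11 mm thick), 168 mm long, 15 mm wide at the broad blade, lying loose in the right-hand slot (rest x = +46 mm). Origin: centre of the underside; own y towards the broad blade. Leave it alone.
- spatula_blade (a point): End of the spatula's broad blade, at own y = +84 mm.
- bottle_rack: Low aluminium rack, fixed, 160 (x) by 44 (y) mm with a wire rail 24 mm high; it holds a row of three bottles 50 mm apart along its x, which stands between the marker and the rest. The bottle tops are 74 mm above the worktop. Origin: centre of the underside.
- bottle_1: Dropper bottle, 35 mm diameter, 70 mm high, loose in the rack, at the end nearest the robot. Origin: centre of the underside.
- bottle_2: Dropper bottle, 35 mm diameter, 70 mm high, loose in the rack, in the middle. Origin: centre of the underside.
- bottle_3: Dropper bottle, 35 mm diameter, 70 mm high, loose in the rack, at the far end. Origin: centre of the underside.
There are look-alikes about, which are no part of the job. What is meant by the marker is not blue or brown, and is the larger of those in its own colour.

How it is judged:
On the way, in this order (a step that is already met when the one before it is completed fails the run):
1. the tweezers lie released in the middle slot, points the way of the spatula's blade (x of tweezers in the frame of slot_mid between -0.009 and 0.009 m and y of tweezers in the frame of slot_mid between -0.015 and 0.015 m and z of tweezers in the frame of slot_mid between -0.005 and 0.006 m and angle between the y axis of tweezers and the y axis of slot_mid, either way round below 0.15 rad and y of tweezers_tip in the frame of slot_mid above 0.03 m and contact force between the fingers and tweezers below 0.05 N and linear speed of tweezers below 0.02 m/s), for 0.2 s.
2. the marker is carried over the row of bottles (height (world z) of marker above 0.085 m and x of marker in the frame of bottle_rack between -0.12 and 0.12 m and y of marker in the frame of bottle_rack between -0.035 and 0.035 m), for 0.02 s.
At the end, for the whole second after the job is handed in: Tweezers released, still, down in the middle slot (9 mm across, 15 along, 0.15 rad), points the blade's way; marker held still 4 to 32 mm clear above the rails over the left-hand slot (7 mm across, 14 along, 0.14 rad, level), cap the blade's way, touching neither rest nor tweezers (all of step 1 and x of marker in the frame of slot_left between -0.007 and 0.007 m and y of marker in the frame of slot_left between -0.014 and 0.014 m and z of marker in the frame of slot_left between 0.018 and 0.046 m and angle between the y axis of marker and the y axis of slot_left, either way round below 0.14 rad and y of marker_cap in the frame of slot_left above 0.03 m and contact force between the fingers and marker above 0.5 N and contact force between marker and rest below 0.05 N and contact force between marker and tweezers below 0.05 N and linear speed of marker below 0.02 m/s); the arm keeps its last pose, push and grip.
It fails at once if a bottle is knocked or shifted by more than 15 mm (distance of any of bottle_1, bottle_2, bottle_3 from where it was at the start of the episode above 0.015 m).
It fails at once if the spatula in the rest is shifted by more than 12 mm (distance of spatula from where it was at the start of the episode above 0.012 m).
It fails at once if the tweezers are dropped (contact force between the fingers and tweezers below 0.01 N and linear speed of tweezers above 0.5 m/s).
It also fails if it takes over 51 s, if anything falls off the work surface, if the arm or the gripper's body presses on something with over 40 N, if the wrist force passes 120 N, or if a joint passes its speed limit or range.

## Working session

There is one attempt and no reset: what is moved stays moved. The work goes in short steps, Python scripts to look and compute and a tool call to move; the robot and the scene stay as the last step left them, time stands still between calls to the robot, and variables do not carry over. Pictures are saved under pics/ and viewed, at most 10 in all, crops included, and the job is handed in when it is done.

Besides the shell and the picture viewer there is one more tool, called after "Emit:" as a command line: name --argument value ..., lists and objects as JSON in quotes. jog_arm: Moves the arm, as the interface text tells. Its arguments: {"type":"object","properties":{"deltas":{"type":"string"},"gripper":{"type":"number"},"squeeze":{"type":"number"}},"required":["deltas"]}

```bash
mkdir -p pics
cat > h.py <<'E'
import numpy as np, cv2, json
from plant import get_state, cams, ctrl
def K(c):
    h,w=c["color"].shape[:2]; f=h/2/np.tan(np.radians(c["vfov"])/2)
    return np.array([[f,0,c["cx"]],[0,f,c["cy"]],[0,0,1]])
def grab(n,fn=None):
    c=cams.read_camera(n)
    if fn: cv2.imwrite(fn,c["color"])
    c["K"]=K(c); c["R"]=cv2.Rodrigues(np.array(c["rvec"],float))[0]; c["t"]=np.array(c["tvec"],float).ravel(); c["d"]=np.array(c["distortion"],float)
    return c
def ray(c,p):
    u=cv2.undistortPoints(np.array([[p]],float),c["K"],c["d"])[0,0]
    return -c["R"].T@c["t"], c["R"].T@np.array([u[0],u[1],1])
def atz(c,p,z):
    o,d=ray(c,p); return o+d*(z-o[2])/d[2]
def tri(c1,p1,c2,p2):
    a,d=ray(c1,p1);b,e=ray(c2,p2)
    s=np.linalg.lstsq(np.c_[d,-e],b-a,rcond=None)[0]
    return (a+s[0]*d+b+s[1]*e)/2, np.linalg.norm(a+s[0]*d-b-s[1]*e)
def proj(c,P):
    return cv2.projectPoints(np.array(P,float).reshape(-1,1,3),np.array(c["rvec"],float),c["t"],c["K"],c["d"])[0].reshape(-1,2)
E
python3 - <<'E'
from h import *
import pickle
for n in("scene","top"):
    c=grab(n,f"pics/{n}0.png"); pickle.dump(c,open(n+"0.pkl","wb")); print(n,-c["R"].T@c["t"],c["vfov"],c["distortion"])
s=get_state();print(s["time"],s["eef_pos"],s["tcp_rot"],s["opening"])
E
```

```text
scene [-0.08336545  0.13648885  0.61392315] 48.532118514880835 [-0.03367045  0.          0.          0.          0.        ]
top [ 0.5261545  -0.3039079   1.02526736] 47.12595102097063 [-0.05502319  0.          0.          0.          0.        ]
0.1 [ 0.17921635 -0.65010473  0.21203843] [ 9.90979053e-01  1.34012423e-01  1.74327190e-05 -1.08896585e-03] 1.001535376130891
```

View pics/scene0.png

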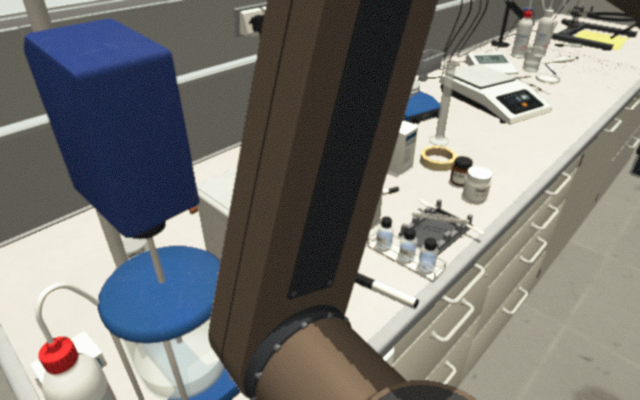

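View pics/top0.png

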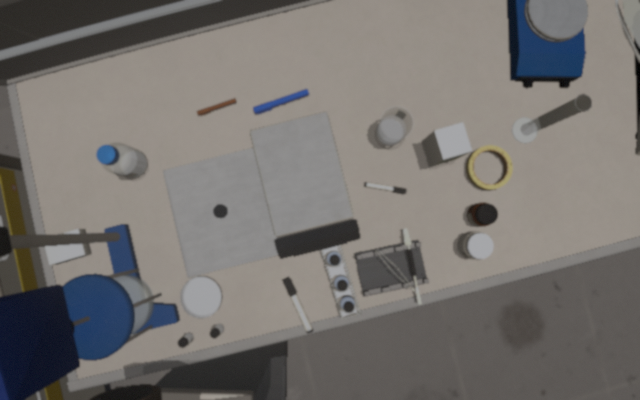

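The top view shows the large white marker at about (297,305) with its cap end near (288,282), the bottles at x≈340 and the rest around (390,267). The scene view shows the same marker at (385,290) and the rest around (440,230). I'll enlarge both.

Run:
```python
from h import *
import pickle
t=pickle.load(open("top0.pkl","rb"));s=pickle.load(open("scene0.pkl","rb"))
a=t["color"][220:340,275:435];cv2.imwrite("pics/t1.png",cv2.resize(a,None,fx=5,fy=5,interpolation=cv2.INTER_CUBIC))
a=s["color"][190:310,345:495];cv2.imwrite("pics/s1.png",cv2.resize(a,None,fx=5,fy=5,interpolation=cv2.INTER_CUBIC))
for n,p in dict(cap=(288,281),plug=(309,329),rest=(390,267),b1=(348,306),b3=(333,258)).items(): print(n,atz(t,p,.01).round(3))
```

```text
cap [ 0.403 -0.236  0.01 ]
plug [ 0.299 -0.283  0.01 ]
rest [ 0.437 -0.46   0.01 ]
b1 [ 0.35  -0.368  0.01 ]
b3 [ 0.455 -0.334  0.01 ]
```

View pics/t1.png

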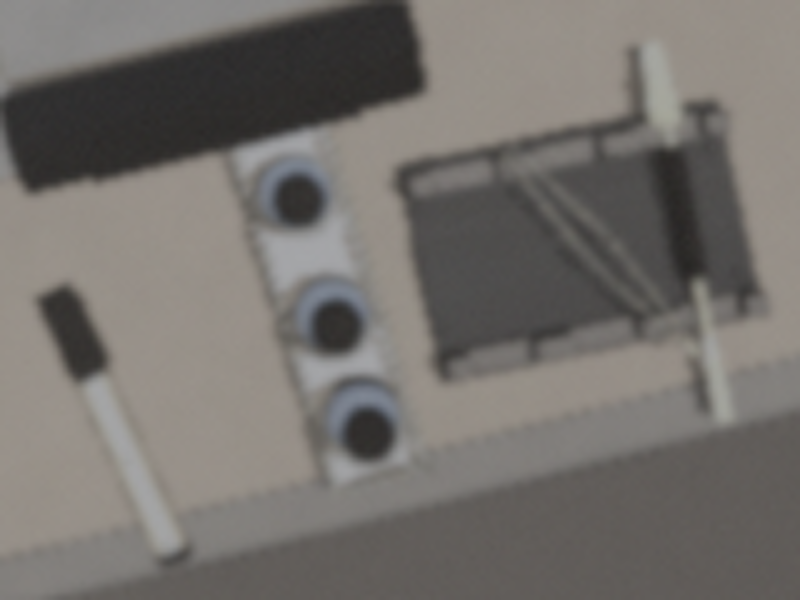

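View pics/s1.png

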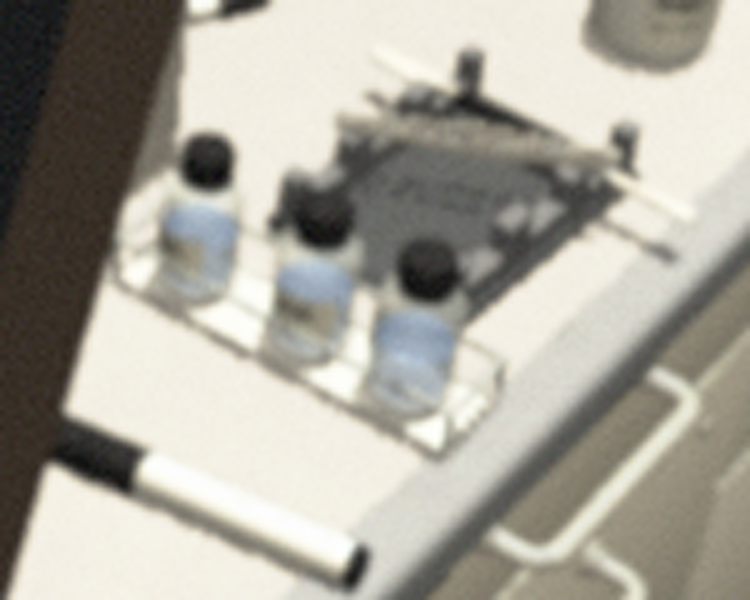

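Rest corners in the top crop are roughly (400,170), (725,105), (760,305) and (445,375). The tweezers run diagonally from (515,165) to (660,310), and I need a closer look to tell which end is the points.

Run:
```python
from h import *
import pickle
t=pickle.load(open("top0.pkl","rb"));s=pickle.load(open("scene0.pkl","rb"))
ims=[]
for c,(x,y,w,h) in((t,(350,228,80,60)),(s,(395,195,80,60))):
    a=cv2.cvtColor(c["color"],cv2.COLOR_BGR2GRAY)[y:y+h,x:x+w]
    a=cv2.resize(a,None,fx=7.5,fy=7.5,interpolation=cv2.INTER_LANCZOS4); a=cv2.createCLAHE(4,(3,3)).apply(a)
    ims.append(a)
o=np.vstack(ims); o=cv2.resize(o,None,fx=1,fy=1)
cv2.imwrite("pics/e1.png",ims[0]);cv2.imwrite("pics/e2.png",ims[1])
# rest outline check, t1 crop px
for p in((400,170),(725,105),(760,305),(445,378)):
    print(atz(t,(275+p[0]/5,220+p[1]/5),.034).round(4))
```

```text
[ 0.4657 -0.3804  0.034 ]
[ 0.4955 -0.5204  0.034 ]
[ 0.4099 -0.5359  0.034 ]
[ 0.3771 -0.4007  0.034 ]
```

View pics/e1.png

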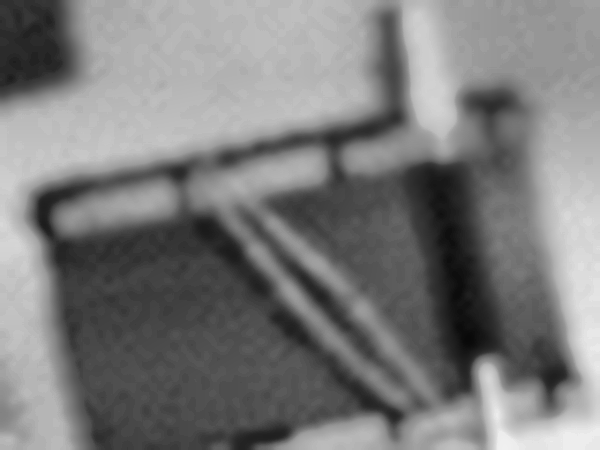

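View pics/e2.png

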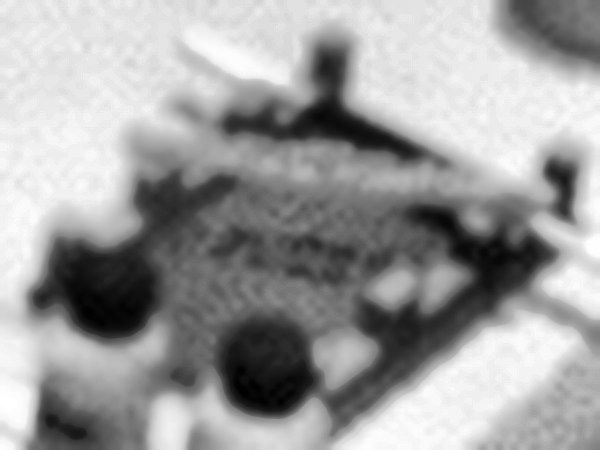

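The legs bow apart near the middle, and in the scene crop the left (far) end is thicker than the right (near) end. I'll check this numerically and overlay models on both views.

```bash
cat > m.py <<'E'
from h import *
import pickle
t=pickle.load(open("top0.pkl","rb"));s=pickle.load(open("scene0.pkl","rb"))
E1=lambda p:(350+p[0]/7.5-.43,228+p[1]/7.5-.43); E2=lambda p:(395+p[0]/7.5-.43,195+p[1]/7.5-.43)
def pose(x,y,yaw,z=0):
    c,q=np.cos(yaw),np.sin(yaw); return lambda P:np.asarray(P,float)@np.array([[c,q,0],[-q,c,0],[0,0,1]])+[x,y,z]
def draw(c,box,f,segs):
    x,y,w,h=box; a=cv2.resize(c["color"][y:y+h,x:x+w],None,fx=f,fy=f,interpolation=cv2.INTER_CUBIC); a=cv2.convertScaleAbs(a,alpha=1.2)
    for P,col in segs:
        q=((proj(c,P)-[x,y]+.5)*f).astype(np.int32); cv2.polylines(a,[q],False,col,1,cv2.LINE_AA)
    return a
def restsegs(T):
    r=[]
    for yy in(-45,-35,35,45):
        L=[(-73,yy,34)]
        for c in(-46,0,46): L+=[(c-14,yy,34),(c-14,yy,20),(c+14,yy,20),(c+14,yy,34)]
        L+=[(73,yy,34)]; r.append((T(np.array(L)/1e3),(0,255,0)))
    return r
def twsegs(T,col=(0,0,255)):
    r=[]
    for g in(-1,1):
        r.append((T(np.array([(g*1,-60,8),(g*7,-2,8),(g*7,-2,9),(g*2,58,9)])/1e3),col))
        r.append((T(np.array([(g*1,-60,2),(g*7,-2,2),(g*7,-2,0),(g*2,58,0)])/1e3),col))
    return r
E
python3 - <<'E'
from m import *
a=atz(s,E2((133,140)),.039);b=atz(s,E2((530,203)),.039);print("scene ends",a,b,np.linalg.norm(a-b))
for p in((222,200),(252,200),(270,260),(307,255),(335,345),(378,335),(400,400),(432,395)): print(p,atz(t,E1(p),.042).round(4))
rest=pose(.437,-.4594,-np.pi/2-(-0)+.22-.0) # x axis dir (.222,-.975)
print(rest([[.1,0,0],[0,.1,0]]))
m=(a+b)/2; d=b-a
tw=pose(m[0],m[1],np.arctan2(-d[1],-d[0])-np.pi/2,.034) # +y towards a (rear far)
sg=restsegs(rest)+twsegs(tw)
o=np.hstack([draw(t,(350,228,80,120),5,sg),draw(s,(393,185,80,120),5,sg)])
cv2.imwrite("pics/o1.png",o[:420])
E
```

```text
scene ends [ 0.47566744 -0.42446169  0.039     ] [ 0.39469777 -0.50147397  0.039     ] 0.11174514969921973
(222, 200) [ 0.4664 -0.4314  0.042 ]
(252, 200) [ 0.4665 -0.4399  0.042 ]
(270, 260) [ 0.4496 -0.4452  0.042 ]
(307, 255) [ 0.4512 -0.4557  0.042 ]
(335, 345) [ 0.4258 -0.4639  0.042 ]
(378, 335) [ 0.4288 -0.4761  0.042 ]
(400, 400) [ 0.4105 -0.4825  0.042 ]
(432, 395) [ 0.412  -0.4916  0.042 ]
[[ 0.45882296 -0.55698974  0.        ]
 [ 0.53458974 -0.43757704  0.        ]]
```

View pics/o1.png

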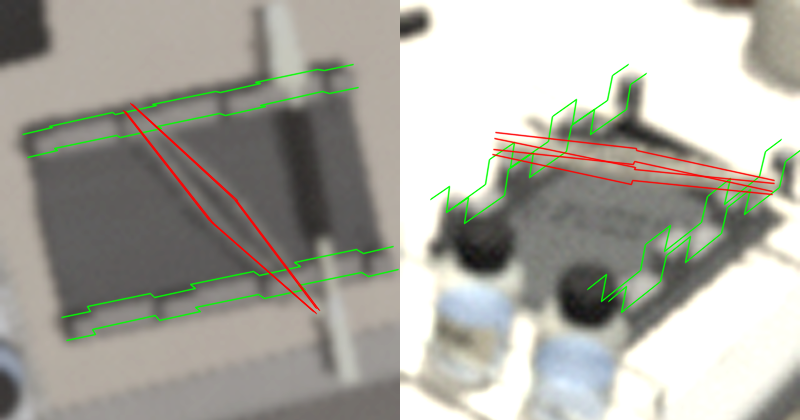

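The rest model fits the top view, with only a 2 px bias in the scene view. The tweezers' centre is (0.436,-0.464), with the two views agreeing to 2 mm, and their axis is at about 43°. Next is a numeric profile test for which end is thicker.

Run:
```python
from m import *
from scipy.ndimage import map_coordinates
C=np.array([.4355,-.4635,.0]);d=np.array([np.cos(.753),np.sin(.753),0])
g=cv2.cvtColor(s["color"],cv2.COLOR_BGR2GRAY).astype(float)
h=np.arange(-24,26,3)/1e3
print("h mm",(h*1e3).astype(int))
for m in(-54,-46,-38,-30,-22,-14,-6,6,14,22,30,38,46,54):
    P=[C+d*m/1e3+[0,0,.0385+k] for k in h]; q=proj(s,P)
    print(m,map_coordinates(g,[q[:,1],q[:,0]],order=1).astype(int))
# hypotheses silhouettes overlap
def sil(c,T):
    f=8;M=np.zeros((400*f,640*f),np.uint8)
    for ys,zs in(((-60,-2),(2,8)),((-2,58),(0,9))):
        w={-60:1,-2:7,58:2}
        for sg in(-1,1):
            P=[(sg*w[y],y,z) for y in ys for z in zs]+[(sg*(max(w[y]-2,0)),y,z) for y in ys for z in zs]
            q=(proj(c,T(np.array(P)/1e3))+.5)*f; cv2.fillConvexPoly(M,cv2.convexHull(q.astype(np.int32)),255)
    return cv2.resize(M,(640,400),interpolation=cv2.INTER_AREA).astype(float)/255
from itertools import product
from scipy.ndimage import gaussian_filter as gf
for nm,c,box in(("scene",s,(405,475,200,235)),("top",t,(365,420,240,275))):
    gg=cv2.cvtColor(c["color"],cv2.COLOR_BGR2GRAY).astype(float)
    x0,x1,y0,y1=box
    for rear in(0,np.pi):
        best=(-1,)
        for dx,dy,da in product(np.arange(-8,9,2)/1e3,np.arange(-8,9,2)/1e3,np.arange(-.12,.13,.04)):
            M=gf(sil(c,pose(C[0]+dx,C[1]+dy,.753+da-np.pi/2+rear,.034)),.6)
            # local contrast
            m=M[y0:y1,x0:x1]; I=(gg-gf(gg,5))[y0:y1,x0:x1]; mm=m-gf(M,5)[y0:y1,x0:x1]
            r=np.corrcoef(mm.ravel(),I.ravel())[0,1]
            if r>best[0]: best=(r,dx,dy,da)
        print(nm,"rear far" if rear==0 else "rear near",np.round(best,3))
# marker
k=lambda p:(275+p[0]/5-.4,220+p[1]/5-.4); q=lambda p:(345+p[0]/5-.4,190+p[1]/5-.4)
print("capend/plug/band top z=.008",[atz(t,k(p),.008).round(4) for p in((53,293),(173,555),(92,377))])
print("plug,band scene",[atz(s,q(p),.008).round(4) for p in((355,566),(138,470))], [tri(t,k(a),s,q(b)) for a,b in(((173,555),(355,566)),((92,377),(138,470)))])
```

```text
h mm [-24 -21 -18 -15 -12  -9  -6  -3   0   3   6   9  12  15  18  21  24]
-54 [ 77  72  74  99 117 124 120 129 137 161 199 220 223 223 229 233 236]
-46 [ 70  66  69  90 117 133 130 128 143 171 208 230 238 238 237 235 237]
-38 [104  78  75  74  87 111 123 131 148 158 157 177 219 236 237 237 237]
-30 [102 102 101  94  77  70  97 123 140 150 142 128 157 216 235 238 237]
-22 [100 103 105 104 101 102 114 135 153 157 136 104  95 145 209 234 236]
-14 [103 105 106 106 109 113 125 140 151 146 136 117  73  69 137 205 233]
-6 [101 106 107 106 109 114 123 134 143 142 130 106  69  46  68 131 205]
6 [101 107 105 104 107 112 127 143 144 135 138 122  89  58  31  55  86]
14 [103 108 102 105 106 112 123 137 139 136 125  93  81 106 124 142 189]
22 [ 99 103 105 103 102 104 118 136 141 139 128  99  74  84 112 142 178]
30 [103 100  95  86  79  86 111 144 158 149 122  88  84 114 158 192 207]
38 [ 78  71  71  86 112 127 135 143 157 169 173 158 153 192 224 235 235]
46 [ 66  64  66  74  97 114 123 134 164 202 227 225 202 198 221 233 237]
54 [117 111 120 128 146 162 159 157 176 206 229 237 239 237 237 237 236]
scene rear far [ 0.192 -0.006 -0.002 -0.12 ]
scene rear near [ 0.194  0.008  0.006 -0.08 ]
top rear far [ 0.198 -0.004 -0.004  0.04 ]
top rear near [ 0.197 -0.006 -0.006  0.04 ]
capend/plug/band top z=.008 [array([ 0.4086, -0.2292,  0.008 ]), array([ 0.2949, -0.2839,  0.008 ]), array([ 0.3721, -0.247 ,  0.008 ])]
plug,band scene [array([ 0.2965, -0.2845,  0.008 ]), array([ 0.375 , -0.2459,  0.008 ])] [(array([ 0.2954245 , -0.28369791,  0.00947128]), np.float64(0.0005762764534445233)), (array([ 0.37312031, -0.24606638,  0.00947605]), np.float64(0.002655112738976668))]
```

The marker's cap end is at (0.409,-0.229) and its plug at (0.295,-0.284), which gives a length of 126 mm, a triangulated axis height of 9 mm and a heading of 0.45 rad. All of that is consistent with the text. Which tweezers end holds the points is still unclear at this resolution, so I'll grip just beyond the centre and settle it once they are lifted. First I approach with a part-open gripper.

Emit:
jog_arm --deltas ".932 .675 -.325 0 0 .343;.932 .675 -.325 0 0 .343;.932 .675 -.325 0 0 .343;.932 .675 -.325 0 0 .343;.932 .675 -.325 0 0 .343;.932 .675 -.325 0 0 .343;.932 .675 -.325 0 0 .343;.932 .675 -.325 0 0 .343;.932 .675 -.325 0 0 .343;.932 .675 -.325 0 0 .343;.932 .675 -.325 0 0 .343;.932 .675 -.325 0 0 .343;.932 .675 -.325 0 0 .343;.932 .675 -.325 0 0 .343;0 0 0 0 0 0" --gripper 0.4 --squeeze 25

```text
time: 1.98
eef_pos: [0.4414, -0.4601, 0.1213]
tcp_rot: [0.93, 0.367, -0.0, -0.001]
contact_force: [-0.6, -1.1, -0.1]
opening: 0.399
finger_force: 0.0
```

Emit:
jog_arm --deltas "0 0 -.95 0 0 0;0 0 -.95 0 0 0;0 0 -.95 0 0 0;0 0 -.5 0 0 0;0 0 -.46 0 0 0;0 0 0 0 0 0"

```text
time: 2.72
eef_pos: [0.44, -0.4615, 0.0453]
tcp_rot: [0.931, 0.366, -0.0, -0.001]
contact_force: [-0.1, 0.1, -0.1]
opening: 0.398
finger_force: 0.0
```

Emit:
jog_arm --deltas "0 0 0 0 0 0;0 0 0 0 0 0;0 0 0 0 0 0;0 0 0 0 0 0;0 0 0 0 0 0;0 0 0 0 0 0" --gripper 0

```text
time: 3.48
eef_pos: [0.4403, -0.4617, 0.0461]
tcp_rot: [0.931, 0.366, 0.0, -0.0]
contact_force: [-0.1, -0.8, 0.5]
opening: -0.001
finger_force: 0.0
```

Run:
```python
from m import *
c=grab("top");e=grab("scene");pickle.dump((c,e),open("p1.pkl","wb"))
o=np.hstack([draw(c,(350,228,80,80),5,[]),draw(e,(393,185,80,80),5,[])]);cv2.imwrite("pics/g1.png",o)
```

```text
(no output)
```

View pics/g1.png

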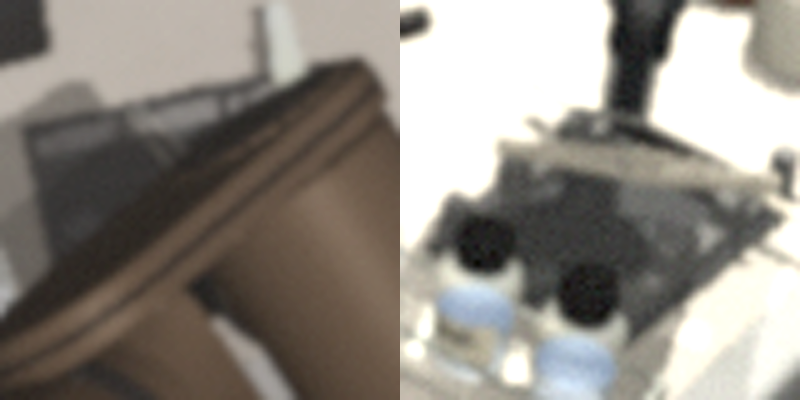

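Run:
```python
from m import *
c,e=pickle.load(open("p1.pkl","rb"))
for P in((.4403,-.4617,.046),(.4403,-.4617,.027),(.4403,-.4617,.1),(.436,-.464,.0385)):
    print(P,((proj(e,[P])[0]-[393,185]+.5)*5+[400,0]).round(), ((proj(c,[P])[0]-[350,228]+.5)*5).round())
print(get_state()["contact_force"],np.abs(e["t"]-s["t"]).max())
a=atz(s,E2((133,140)),.039)
# shift between images of tweezers
```

```text
(0.4403, -0.4617, 0.046) [622. 146.] [220. 197.]
(0.4403, -0.4617, 0.027) [615. 181.] [213. 193.]
(0.4403, -0.4617, 0.1) [641.  42.] [242. 209.]
(0.436, -0.464, 0.0385) [630. 164.] [223. 206.]
[-0.68966332 -0.21898967  0.19143458] 0.0
```

Run:
```python
from m import *
c,e=pickle.load(open("p1.pkl","rb"))
np.set_printoptions(linewidth=250)
g=lambda c:cv2.cvtColor(c["color"],cv2.COLOR_BGR2GRAY).astype(int)
A=g(s)[203:232,424:452:1];B=g(e)[203:232,424:452:1]
print("cols 424.. before");
for i in range(0,29,1): print(203+i,A[i,::2],B[i,::2])
fr=[g(grab("scene")) for _ in range(6)]
np.save("sc_avg.npy",np.mean(fr,0))
```

```text
cols 424.. before
203 [244 249 248 243 240 234 147  64  89 224 236 237 237 238] [244 249 249 243 227 118  39  26  34  91 214 237 237 238]
204 [233 246 247 246 243 228 136  66  97 224 238 236 238 237] [233 245 249 247 230 109  44  31  32 107 220 237 237 238]
205 [230 230 236 240 245 224 134  79  98 225 237 237 235 236] [226 230 233 239 225 102  34  22  32 112 224 239 238 236]
206 [232 207 200 210 231 224 155  92 112 228 237 237 237 236] [233 206 182 194 194  99  43  32  41 126 227 237 236 236]
207 [230 192 171 166 183 208 161  92 119 229 239 237 237 237] [230 178 123 130 134  95  63  50  55 139 233 239 238 238]
208 [216 163 157 130 133 168 135  72 108 214 236 238 238 236] [214 146  99  91 108  99  71  66  80 148 233 237 238 237]
209 [175 126 132  97 121 127  79  43  83 166 221 234 238 237] [176 110  91  79 117  99  58  65  82 133 217 238 238 238]
210 [135  89  98  81 127 100  47  33  58 107 174 223 235 237] [134  81  73  75 123  93  42  41  57  89 168 223 236 239]
211 [107  72  75  71 103  76  55  40  36  57 112 170 220 235] [106  68  70  70 103  77  53  40  36  53 103 172 221 235]
21
[... 1571 characters left out ...]
108 107 108 105 101] [52 51 52 50 45 44 65 90 95 90 92 92 92 87]
226 [ 96  86  93 101  99 100  95 106 105 104 104 109 105 105] [44 48 50 53 45 50 67 88 92 90 94 91 90 93]
227 [ 93  86  93  99  96  90  89  97 101 101 108 106 105 102] [44 53 52 45 53 51 69 81 89 91 91 92 94 89]
228 [ 86  95  95  97  99  92  95  95  89  96 101  96 103 103] [50 48 48 49 46 48 55 69 79 78 86 89 88 90]
229 [ 94 104  92  97  99  97  98  97  93  96  91  92 112  97] [52 50 47 48 43 54 53 56 71 87 79 79 89 93]
230 [ 99 104  95  95  97  92  99  97  93 103  91  98 123 109] [51 48 49 48 52 49 55 46 67 83 77 77 80 81]
231 [105 104 105 103 103  89  92  89  91 106  99 124 151 126] [51 47 50 48 49 45 49 51 59 80 77 75 78 72]
```

The fingers shut without touching the tweezers, and the image suggests the fingertips are higher than I assumed. I'll lift and measure the tip against a plain background.

Emit:
jog_arm --deltas "0 0 1 0 0 0;0 0 1 0 0 0;0 0 1 0 0 0;0 0 0 0 0 0"

```text
time: 4.38
eef_pos: [0.4415, -0.4635, 0.11]
tcp_rot: [0.931, 0.366, 0.001, 0.003]
contact_force: [1.1, 0.6, 0.6]
opening: 0.003
finger_force: 0.0
```

Run:
```python
from m import *
np.set_printoptions(linewidth=250)
e=grab("scene");T=np.array(get_state()["eef_pos"]);print(T)
g=lambda c:cv2.cvtColor(c["color"],cv2.COLOR_BGR2GRAY).astype(int)
for dz in(.054,0,-.019): print(proj(e,[T+[0,0,dz]])[0].round(1))
B=g(e);A=g(s)
for r in range(164,222,2): print(r,A[r,424:458:2],B[r,424:458:2])
o=np.hstack([draw(e,(393,145,80,80),5,[]),draw(s,(393,145,80,80),5,[])]);cv2.imwrite("pics/g2.png",o)
```

```text
[ 0.44082871 -0.46252308  0.10810793]
[445.4 166.8]
[441.3 189.4]
[440.  196.9]
164 [100  99 103 107 110 114 120 127 139 140 138 129 133 120 107  48  17] [ 99 105 103 107 111 114 121 102  34  26  28  31  30  25  32  30  23]
166 [135 108 106 111 111 110 112 115 116 116 118 116 123 116  78  42  31] [136 110 109 105 110 113 113  88  35  33  31  34  19  26  28  39  32]
168 [217 193 147 118 109 108 113 116 116 113 112 120 123 114  63  43  42] [219 195 149 120 110 109 114 100  54  32  20  28  32  28  38  46  40]
170 [238 234 227 202 173 155 148 146 146 147 143 150 189 175  61  61  60] [236 238 227 205 172 156 152 125  92  37  26  21  68 117  46  68  64]
172 [236 237 236 237 234 232 231 231 232 230 231 232 236 198  64  96 102] [238 237 236 237 232 232 233 182  89  33  31  37  97 140  56  93 100]
174 [238 238 236 236 235 238 236 237 236 238 238 238 238 172  55  96 106] [237 237 236 236 235 236 235 176  74  31  35  42 108 121  61  94 109]
176 [235 237 237 236 237 236 237 235 237 236 238 237 237 147  78 115 119] [236 236 237 238 238 237 233 150  67  31  26  53 127 115  75 122 119]
178 [236 238
[... 2455 characters left out ...]
1  79  65  75  62  45  40  57 105 170 221 234 238 237] [110  77  76  71  84  67  75  64  38  35  52 103 170 221 236 238 239]
214 [155 146 140 127 124 132 134 134 126  92  77  74  69 111 172 222 236] [134 119 114 106 109 106 104 111 113  89  69  65  68 112 173 223 236]
216 [151 150 142 152 138 143 134 134 139 134 135 134 107 112 131 129 181] [129 126 124 127 120 120 116 123 133 128 132 127 109 108 117 130 183]
218 [ 93 102 118 133 130 143 143 131 145 142 148 157 157 154 155 154 157] [ 86  96 108 113 120 130 118 115 136 135 143 148 151 149 143 144 152]
220 [ 84  99 103 105 111 111 116 118 123 122 132 137 142 136 132 149 154] [ 57  53  56  64  68  97 107 112 121 123 129 132 136 133 132 143 150]
```

View pics/g2.png

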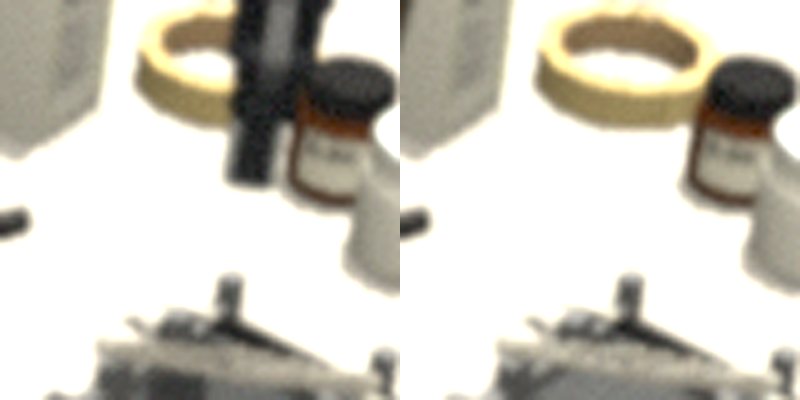

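The visible fingertip is at row 182, col 442, whereas the shut-finger model predicts row 197. It seems to end about 35 mm short along the tool axis. I'll open, descend in steps and watch the force and the image.

Emit:
jog_arm --deltas "0 0 0 0 0 0;0 0 0 0 0 0;0 0 0 0 0 0;0 0 -1 0 0 0;0 0 -1 0 0 0;0 0 -1 0 0 0;0 0 -.5 0 0 0;0 0 -.25 0 0 0;0 0 0 0 0 0" --gripper 0.4

```text
time: 5.55
eef_pos: [0.4403, -0.4618, 0.031]
tcp_rot: [0.931, 0.366, -0.0, -0.0]
contact_force: [-0.6, -0.2, 0.7]
opening: 0.395
finger_force: 0.0
```

Run:
```python
from m import *
np.set_printoptions(linewidth=250)
e=grab("scene");S=get_state();T=np.array(S["eef_pos"]);print(T,S["contact_force"],S["opening"])
g=lambda c:cv2.cvtColor(c["color"],cv2.COLOR_BGR2GRAY).astype(int)
u=np.array([np.cos(-.82),np.sin(-.82),0])
for k in(-.017,.017): print([proj(e,[T+u*k+[0,0,dz]])[0].round(1) for dz in(0,-.019)])
B=g(e);A=g(s)
for r in range(196,228): print(r,A[r,424:458:2],B[r,424:458:2])
cv2.imwrite("pics/g3.png",np.hstack([draw(e,(393,170,80,80),5,[]),draw(s,(393,170,80,80),5,[])]))
```

```text
[ 0.44053932 -0.46216506  0.03163596] [ 0.46936615 -0.89415462 -0.05522136] 0.39692856557555917
[array([435.4, 223.6]), array([434.1, 230.6])]
[array([436.5, 214.4]), array([435.3, 221.2])]
196 [238 238 236 237 237 238 239 237 238 237 238 236 237 237 238 238 236] [238 237 239 237 237 141  29  36  41  42  29  94 205 239 238 238 237]
197 [236 236 238 237 237 238 237 235 234 237 237 234 238 237 236 237 237] [236 237 237 238 233 131  32  28  40  32  28 123 230 238 237 237 236]
198 [237 236 237 237 238 237 236 225 228 236 239 238 237 237 239 237 237] [236 238 238 237 230 117  24  26  31  28  33 144 238 239 239 236 238]
199 [240 239 238 236 237 237 228 198 204 233 238 238 238 237 237 238 237] [237 236 235 238 215  92  22  26  26  31  31 156 238 238 237 237 237]
200 [244 237 236 235 237 238 205 155 161 220 238 237 237 237 237 239 238] [244 239 238 238 191  65  31  27  25  30  39 175 239 236 238 238 237]
201 [248 244 239 236 236 238 178 115 127 218 239 238 236 238 238 237 238] [249 245 238 238 173  45  32  35  33  31  46 191 239 238 238 238 237]
202 [249 249 245 240 236 238 162  80 101 218 2
[... 2946 characters left out ...]
00 101 103 100  96  95 107 116]
223 [104 104 107 107 108 104 105 107 104 106 109 106 101  83  70  76 119] [ 64  48  50  50  50  48  58  84  93  92  94  95  90  76  68  74 112]
224 [104 103 106 107 106 105 106 104 107 106 107 105 103  89  74  62 112] [ 53  49  46  49  49  51  54  81  90  92  94  91  92  82  65  58 103]
225 [105  92  99 103 106 107 104 104 108 108 107 108 105 101  87  70  90] [52 45 49 48 50 49 54 72 95 92 89 91 90 83 79 59 83]
226 [ 96  86  93 101  99 100  95 106 105 104 104 109 105 105 100  87  77] [48 47 49 50 53 47 48 73 93 92 95 90 94 90 89 79 69]
227 [ 93  86  93  99  96  90  89  97 101 101 108 106 105 102  98  99  68] [50 52 50 49 50 48 48 63 86 89 89 91 92 91 89 83 66]
```

Emit:
jog_arm --deltas "0 0 -.2 0 0 0;0 0 -.1 0 0 0;0 0 0 0 0 0"

```text
time: 5.98
eef_pos: [0.4402, -0.4616, 0.025]
tcp_rot: [0.931, 0.366, -0.0, -0.0]
contact_force: [-0.2, -0.2, 0.6]
opening: 0.399
finger_force: 0.0
```

Emit:
jog_arm --deltas "0 0 -.1 0 0 0;0 0 -.1 0 0 0;0 0 0 0 0 0"

```text
time: 6.35
eef_pos: [0.4401, -0.4616, 0.0208]
tcp_rot: [0.931, 0.366, -0.0, -0.0]
contact_force: [-0.3, 0.4, 0.6]
opening: 0.399
finger_force: 0.0
```

Emit:
jog_arm --deltas "0 0 -.1 0 0 0;0 0 -.1 0 0 0;0 0 0 0 0 0"

```text
time: 6.72
eef_pos: [0.4401, -0.4616, 0.0168]
tcp_rot: [0.931, 0.366, -0.0, -0.0]
contact_force: [-0.6, -0.4, -0.6]
opening: 0.398
finger_force: 0.0
```

Run:
```python
from m import *
np.set_printoptions(linewidth=250)
e=grab("scene");S=get_state();T=np.array(S["eef_pos"]);print(T,S["contact_force"],S["opening"])
g=lambda c:cv2.cvtColor(c["color"],cv2.COLOR_BGR2GRAY).astype(int)
B=g(e);A=g(s)
for r in range(204,232): print(r,A[r,424:458:2],B[r,424:458:2])
cv2.imwrite("pics/g4.png",np.hstack([draw(e,(393,170,80,80),5,[]),draw(s,(393,170,80,80),5,[])]))
```

```text
[ 0.4401849  -0.46163953  0.01695457] [-0.09882296  1.02946323 -0.41721887] 0.40139609550211175
204 [233 246 247 246 243 228 136  66  97 224 238 236 238 237 238 236 238] [233 246 248 246 188  53  26  33  33  25  64 217 237 236 238 239 239]
205 [230 230 236 240 245 224 134  79  98 225 237 237 235 236 236 238 239] [226 230 232 227 153  36  29  28  34  22  84 223 236 236 237 237 238]
206 [232 207 200 210 231 224 155  92 112 228 237 237 237 236 237 237 238] [233 205 177 164 101  31  25  21  27  28 102 230 236 237 236 238 237]
207 [230 192 171 166 183 208 161  92 119 229 239 237 237 237 236 237 237] [232 185 148 107  58  27  35  29  31  24 128 234 238 237 236 239 238]
208 [216 163 157 130 133 168 135  72 108 214 236 238 238 236 238 238 239] [214 163 139  88  48  25  38  31  32  32 141 234 239 237 237 238 237]
209 [175 126 132  97 121 127  79  43  83 166 221 234 238 237 238 238 237] [179 121 120  77  30  27  43  35  33  31 139 235 237 238 237 240 239]
210 [135  89  98  81 127 100  47  33  58 107 174 223 235 237 236 236 238] [133  87  95  66  37  30  34  35  30  26 122 222 237 239 238 237 2
[... 2242 characters left out ...]
 65 92 92 88 91 89 86 88 76 71]
227 [ 93  86  93  99  96  90  89  97 101 101 108 106 105 102  98  99  68] [47 48 49 47 43 51 46 58 85 86 91 92 90 90 91 87 64]
228 [ 86  95  95  97  99  92  95  95  89  96 101  96 103 103 106 101  64] [44 52 50 49 51 48 49 52 70 79 86 84 88 90 97 84 67]
229 [ 94 104  92  97  99  97  98  97  93  96  91  92 112  97 113 114  80] [47 53 53 47 43 44 51 52 59 75 84 76 87 81 91 88 74]
230 [ 99 104  95  95  97  92  99  97  93 103  91  98 123 109 124 141 109] [ 50  41  47  47  50  51  51  49  49  68  78  78  82  75  87 101  96]
231 [105 104 105 103 103  89  92  89  91 106  99 124 151 126 145 160 138] [ 49  54  51  49  52  49  45  54  49  61  71  74  77  75  78 112 111]
```

The near finger now covers the tweezers and ends around row 223, only just level with their underside. I'll go a little lower and then close.

Emit:
jog_arm --deltas "0 0 -.15 0 0 0;0 0 -.1 0 0 0;0 0 0 0 0 0"

```text
time: 7.15
eef_pos: [0.4401, -0.4615, 0.0118]
tcp_rot: [0.931, 0.366, -0.0, -0.0]
contact_force: [-0.0, 0.2, 0.5]
opening: 0.404
finger_force: 0.0
```

Emit:
jog_arm --deltas "0 0 -.1 0 0 0;0 0 -.05 0 0 0;0 0 0 0 0 0"

```text
time: 7.52
eef_pos: [0.4402, -0.4617, 0.009]
tcp_rot: [0.931, 0.366, -0.0, -0.0]
contact_force: [-0.1, 0.5, -0.6]
opening: 0.398
finger_force: 0.0
```

Emit:
jog_arm --deltas "0 0 0 0 0 0;0 0 0 0 0 0;0 0 0 0 0 0;0 0 0 0 0 0;0 0 0 0 0 0" --gripper 0

```text
time: 8.15
eef_pos: [0.4403, -0.4618, 0.0092]
tcp_rot: [0.931, 0.366, 0.0, 0.0]
contact_force: [-0.3, 0.9, 0.2]
opening: 0.149
finger_force: 25.3
```

The tweezers are held at 12.7 mm wide. I lift them and measure each end's thickness against the plain worktop.

Emit:
jog_arm --deltas "0 0 .3 0 0 0;0 0 .6 0 0 0;0 0 .9 0 0 0;0 0 .9 0 0 0;0 0 .9 0 0 0;0 0 .9 0 0 0;0 0 .9 0 0 0;0 0 .9 0 0 0;0 0 .6 0 0 0;0 0 .1 0 0 0;0 0 0 0 0 0;0 0 0 0 0 0"

```text
time: 9.65
eef_pos: [0.4399, -0.4612, 0.148]
tcp_rot: [0.931, 0.366, -0.0, -0.001]
contact_force: [1.0, 0.1, -0.7]
opening: 0.151
finger_force: 25.2
```

Run:
```python
from m import *
np.set_printoptions(linewidth=250)
f=[grab("scene") for _ in range(8)];e=f[0];S=get_state();T=np.array(S["eef_pos"]);print(T,S["finger_force"],S["opening"])
e["color"]=np.mean([q["color"] for q in f],0).round().astype(np.uint8); pickle.dump(e,open("p2.pkl","wb"))
a=draw(e,(393,130,80,60),10,[]);cv2.imwrite("pics/g5.png",a)
```

```text
[ 0.44024448 -0.4617073   0.14901623] 25.215729541378096 0.15513780134385302
```

View pics/g5.png

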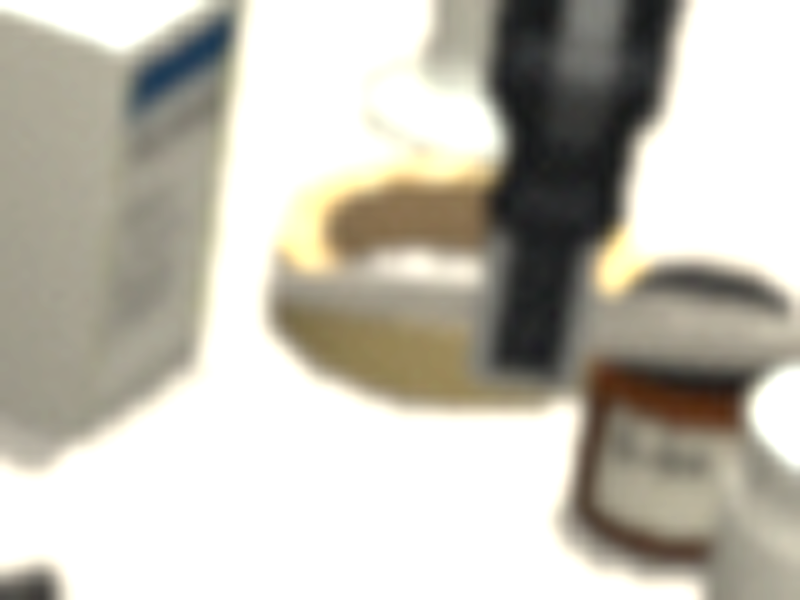

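The bar crosses the tape ring on the left (rows 262-320 of the crop) and the bottle on the right (rows 290-365). The right, nearer half looks thicker. I'll check it by differencing against the first image.

Run:
```python
from m import *
np.set_printoptions(linewidth=250)
e=pickle.load(open("p2.pkl","rb"))
D=np.abs(e["color"].astype(int)-s["color"].astype(int)).sum(2)
for r in range(150,172): print(r,D[r,408:480:2])
print(get_state()["time"])
```

```text
150 [  1   2   3   6   5   5   3   2   3   7   3   6   6   3   2  13  30 185 197 250 399 517 596 522  79   1   2   3   1   1   4   7   1   2   3   4]
151 [  5   7   8   4   2   1   1   4   3   5   3   6   3   4   4   3  30 146 171 177 253 449 571 499  69   4   3   3   2   3   3   2   0   3   2   2]
152 [  2   5   4  11   1   3   1   3   4   3   8   2   4   4   8   8  10 107 176 175 176 317 513 406  44   7   0   1   0   2   2   1   1   3   1   3]
153 [  4   7   7   5   2   1   3   1   8   6   5   5   5   3  10   4  19  48 139 186 160 199 380 277  10   5   4   1   4   4   0   6   2   0   3   2]
154 [  4   0   5   8   1   2   1   0   3   3   9   3  12   8   8   5   5  34 110 170 152 106 180 144   7   2   4   5   5   4   3   1   1   0   2   4]
155 [  7   7   3   9   3   1   8  28  24  31  50  31  24  10   0   3  23  33 120 148 153  70  50  51   3   4   6   5   6   2   6   4   1   0   1   2]
156 [  5   2   3   4   3   3   7  31  57 104 153 113  80  41  42  41  74 179 242 181 148  56  27  17   7   4   2  11   4   3   3   2   1   1   4   2]
157 [  8   9  10   2   1   9  10  82 128 173 220 2
[... 1361 characters left out ...]
  3   6  43 116 185 202 172  54  23  68  92 148 167 181 177 211 209  95 111 219 247 270]
167 [  7   8   8   5   1   0   3   3   4   2   1   4   3   3   3   8  32  63  85 115 130  49   9  23  11  21  67  79  80  77  50  18  29  55  81 100]
168 [ 3  6  5  2  4  2  1  2  4  3  7  3  4 13  1 11 18 37 41 63 65 33  8  6  7  4  8  7 14 13  2  1  0  3  8 11]
169 [ 2  7  2  4  3  4  3  0  3  3 16  1  5  2  3  5  8 10 14 29 24 12 14  7 10  4 17  6  1  9  5  1  0  0  2  2]
170 [ 3  4  2  2  3  1  3  3  3  5  4  8  4  2  5  9  1  6  5  7  6  2  5 11  3  2 10  9  5  8  5  0  0  1  1  0]
171 [ 3  1  3  2  7  4  0  3  1  2  2  5  3  5  8 14  2  3  4  4  1  2 13 11  6 10  6  9 40  4  4  0  1  0  0  0]
10.05
```

Run:
```python
from m import *
e=pickle.load(open("p2.pkl","rb"))
D=np.abs(e["color"].astype(int)-s["color"].astype(int)).sum(2)
for c in range(416,492,2):
    r=D[148:180,c]; th=70; i=np.where(r>th)[0]; print(c,(148+i.min(),148+i.max(),len(i),int(r.sum())) if len(i) else None)
S=get_state();T=np.array(S["eef_pos"])
d=np.array([np.cos(.753),np.sin(.753),0]);n=np.array([-d[1],d[0],0])
for dz in(.02,.03):
  C=T-d*.005+[0,0,dz]
  for rear in(1,-1):
    print(dz,rear,[proj(e,[C+d*rear*y/1e3+[0,0,z/1e3]])[0].round(1).tolist() for y,z in((58,9),(58,0),(10,9),(10,0),(-30,8),(-30,2),(-60,8),(-60,2))])
```

```text
416 None
418 None
420 None
422 (np.int64(157), np.int64(159), 3, 468)
424 (np.int64(157), np.int64(158), 2, 513)
426 (np.int64(156), np.int64(159), 4, 780)
428 (np.int64(156), np.int64(160), 5, 1179)
430 (np.int64(156), np.int64(161), 6, 1430)
432 (np.int64(156), np.int64(162), 7, 1486)
434 (np.int64(157), np.int64(162), 6, 1574)
436 (np.int64(157), np.int64(163), 7, 1588)
438 (np.int64(157), np.int64(163), 7, 1666)
440 (np.int64(156), np.int64(164), 9, 2392)
442 (np.int64(148), np.int64(166), 16, 4583)
444 (np.int64(148), np.int64(167), 20, 6400)
446 (np.int64(148), np.int64(167), 20, 6500)
448 (np.int64(148), np.int64(167), 20, 6216)
450 (np.int64(148), np.int64(163), 13, 5025)
452 (np.int64(148), np.int64(162), 12, 4868)
454 (np.int64(148), np.int64(165), 12, 4191)
456 (np.int64(148), np.int64(166), 11, 2478)
458 (np.int64(159), np.int64(166), 8, 2102)
460 (np.int64(159), np.int64(166), 8, 2116)
462 (np.int64(159), np.int64(167), 9, 2006)
464 (np.int64(160), np.int64(167), 8, 1908)
466 (np.int64(160), np.int64(167), 8, 1900)
468 (np.int64(160), np.int64(166), 7, 1823)
470 (np.int64(160), np.int64(166), 7, 1624)
472 (np.int64(162), np.int64(166), 3, 507)
474 (np.int64(162), np.int64(166), 5, 1210)
476 (np.int64(162), np.int64(167), 6, 1232)
478 (np.int64(163), np.int64(167), 5, 1136)
480 (np.int64(164), np.int64(167), 4, 920)
482 None
484 None
486 None
488 None
490 None
0.02 1 [[419.5, 156.5], [418.9, 160.4], [443.9, 159.8], [443.3, 163.7], [464.6, 163.1], [464.1, 165.7], [480.4, 165.3], [479.8, 167.9]]
0.02 -1 [[479.5, 164.7], [478.6, 168.6], [454.3, 161.2], [453.5, 165.2], [433.6, 158.8], [433.2, 161.5], [418.4, 156.8], [418.1, 159.4]]
0.03 1 [[420.1, 152.1], [419.6, 156.0], [444.7, 155.4], [444.0, 159.4], [465.5, 158.6], [465.0, 161.3], [481.4, 160.8], [480.8, 163.5]]
0.03 -1 [[480.5, 160.2], [479.6, 164.2], [455.1, 156.8], [454.4, 160.8], [434.3, 154.4], [433.9, 157.1], [419.0, 152.4], [418.7, 155.0]]
```

```bash
cat > fit.py <<'E'
from m import *
from scipy.optimize import minimize
from scipy.spatial.transform import Rotation as Ro
def sil(c,Rm,C,rear,box,f=10,wt=1.0):
    x0,x1,y0,y1=box;M=np.zeros(((y1-y0)*f,(x1-x0)*f),np.uint8)
    w={-60:wt,-2:7,58:2}
    for ys,zs in(((-60,-2),(2,8)),((-2,58),(0,9))):
        for sg in(-1,1):
            P=np.array([(x,y,z) for y in ys for z in zs for x in(sg*w[y],sg*max(w[y]-2,0))])/1e3
            P[:,:2]*=rear; P=P@Rm.T+C
            q=((proj(c,P)-[x0,y0]+.5)*f).astype(np.int32); cv2.fillConvexPoly(M,cv2.convexHull(q),255)
    return M.astype(float)/255
def run(e,bg,T,yaw0,box,excl,solid=False):
    x0,x1,y0,y1=box; E=e["color"][y0:y1,x0:x1].astype(float);B=bg["color"][y0:y1,x0:x1].astype(float)
    keep=np.ones(E.shape[:2],bool); keep[:,excl[0]-x0:excl[1]-x0]=False
    res=[]
    for rear in(1,-1):
        best=None
        def cost(p):
            Rm=Ro.from_euler("ZYX",[yaw0+p[0]-np.pi/2,0,p[1]]).as_matrix()
            d=np.array([np.cos(yaw0),np.sin(yaw0),0])
            M=sil(e,Rm,T+d*p[2]+[0,0,p[3]],rear,box)
            M=cv2.resize(cv2.GaussianBlur(M,(0,0),10*abs(p[4])*20),(x1-x0,y1-y0),interpolation=cv2.INTER_AREA)
            m=M[keep];r=0
            for k in range(3):
                y=E[...,k][keep]-B[...,k][keep]*(1-m); g=(y@m)/(m@m); r+=((y-g*m)**2).sum()
            return r
        for a in(-.03,.03):
            o=minimize(cost,[0,a,-.005,.02,.035],method="Nelder-Mead",options=dict(initial_simplex=np.array([[0,a,-.005,.02,.035],[.08,a,-.005,.02,.035],[0,a+.04,-.005,.02,.035],[0,a,.003,.02,.035],[0,a,-.005,.025,.035],[0,a,-.005,.02,.06]]),maxiter=250))
            if best is None or o.fun<best.fun: best=o
        print("rear far" if rear==1 else "rear near(points far)",int(best.fun),best.x.round(4))
E
python3 - <<'E'
from fit import *
e=pickle.load(open("p2.pkl","rb"))
run(e,s,np.array([.4402,-.4617,.149]),.753,(412,490,148,180),(439,458))
E
```

```text
rear far 315164 [ 0.0543  0.0077 -0.0073  0.0223  0.0496]
rear near(points far) 309193 [ 0.0615  0.002  -0.0068  0.0229  0.0489]
```

The two fits nearly tie. A level side-on view will show the 9 mm versus 6 mm halves directly, so I'll raise the tweezers towards the camera's height.

Emit:
jog_arm --deltas "0 0 .5 0 0 0;0 0 1 0 0 0;0 0 1 0 0 0;0 0 1 0 0 0;0 0 1 0 0 0;0 0 1 0 0 0;0 0 1 0 0 0;0 0 1 0 0 0;0 0 1 0 0 0;0 0 1 0 0 0;0 0 1 0 0 0;0 0 1 0 0 0;0 0 1 0 0 0;0 0 1 0 0 0;0 0 .5 0 0 0;0 0 0 0 0 0;0 0 0 0 0 0"

```text
time: 12.18
eef_pos: [0.4401, -0.4616, 0.4279]
tcp_rot: [0.931, 0.366, -0.0, -0.001]
contact_force: [1.1, 0.1, -0.8]
opening: 0.154
finger_force: 25.2
```

Run:
```python
from fit import *
np.set_printoptions(linewidth=250)
f=[grab("scene") for _ in range(6)];e=f[0];S=get_state();T=np.array(S["eef_pos"]);print(T,S["finger_force"],S["opening"])
e["color"]=np.mean([q["color"] for q in f],0).round().astype(np.uint8); pickle.dump(e,open("p3.pkl","wb"))
d=np.array([np.cos(.8),np.sin(.8),0])
C=T-d*.007+[0,0,.022]; print([proj(e,[C+d*k])[0].round(1) for k in(-.06,0,.06)],proj(e,[C])[0])
D=np.abs(e["color"].astype(int)-s["color"].astype(int)).sum(2)
q=proj(e,[C])[0].astype(int); print(q)
for r in range(q[1]-10,q[1]+11): print(r,D[r,q[0]-44:q[0]+46:3])
```

```text
[ 0.44019306 -0.46167865  0.4285698 ] 25.215619266964495 0.14993377209086411
[array([514.5,  18.5]), array([476.3,  16. ]), array([439. ,  13.7])] [476.30488935  16.03802047]
[476  16]
6 [218 274   7   2   6   4   3   7   5   5   6  14  11  67 144  92  93  11   6   3   3  10  11   6   4  11  12   8  15   4]
7 [270 297   7   7   9   3   2   3   8   4   6   5   5  75 140  93  69   5   1   6   1   1   5   9   7  14   5   4   4  17]
8 [297 269   4  13  23  16  28  24  20  13   4   6   5  89 170  73  81   3  12   3   4   5   3   4   8   3   4  11   3   6]
9 [296 174   4  49  73  56  74  71  58  71  42  40  14 104 181  59  98  39  67  22  30  28  27  10   6  23   5   2   3   7]
10 [300 159  12  80  79 101 109 101  95 146  93  47  31  94 175  42 129  98  97  72 100  88  63  49  38 124  47  89  22   5]
11 [275  95  13  53  91  94 100 115 101 183 124  69  15  95 161  24 137 154 137 119 139 135 129 112 157 274 108 173  83  25]
12 [204  39   4  39  57  63  83  92  91 186 111  76   8  94 168  16 121 198 133 128 133 125 131 132 199 347 162 206 159   8]
13 [147   7   1  15  12  19  43  63  62 139 
[... 825 characters left out ...]
  11]
20 [ 61  16  13   6   4   4   5   3   3   9   7  79  35  25 111   2   8  12   7   6   0   3  11   1  15   1   4   2   3   1]
21 [36  3  6 11  3  5  6  6 10 11 13 23 18  1 53  1  7  1  4  1  4  3  4 11  3  3  2  7  9 13]
22 [16  7  4  4  5  4 10  5  1  4  5  6  3  7 13  9  8  1 11  6  3  9  3 12  6  2  4  6  6  6]
23 [23  3  5  8  2  6 15 14  1  5  9  2  4 14  4  6  5  6 10  5  6  6  3  8  8 10  5  6  3  5]
24 [10 14  4  8  2  3  6  4  6  2 20  1  5  7  1  8  5  5  8  9  4  6  6  7  7  9  2  8  5  4]
25 [ 4  5  4  1  4  2  6  3  4  3  4  1  0 11 10  6  6 11  5  5  4  2  3 10  2  4 12  5  5  6]
26 [12  6 11 15  2  1  1  4  8  1  0  3  3  7  5  3  4  8  3  5  3  4 14  2 12  5  5  5  4  7]
```

Side on, the far (left) half is about 4 rows thick and the near half about 6.5 (ratio 1.5). So the points already face the far side, and I only need to turn -0.53 rad. The underside sits about 24 mm above the reported TCP. I turn and descend to just above the rails.

Emit:
jog_arm --deltas ".14 .185 -.5 0 0 -.885;0 0 -1 0 0 -.885;0 0 -1 0 0 -.885;0 0 -1 0 0 -.885;0 0 -1 0 0 -.885;0 0 -1 0 0 -.885;0 0 -1 0 0 0;0 0 -1 0 0 0;0 0 -1 0 0 0;0 0 -1 0 0 0;0 0 -1 0 0 0;0 0 -1 0 0 0;0 0 -1 0 0 0;0 0 -1 0 0 0;0 0 -1 0 0 0;0 0 -1 0 0 0;0 0 -1 0 0 0;0 0 -1 0 0 0;0 0 -.9 0 0 0;0 0 -.5 0 0 0"

```text
time: 14.98
eef_pos: [0.4427, -0.4575, 0.0494]
tcp_rot: [0.994, 0.109, -0.0, -0.001]
contact_force: [-0.3, 0.9, -0.6]
opening: 0.151
finger_force: 25.2
```

Emit:
jog_arm --deltas "0 0 0 0 0 0;0 0 0 0 0 0"

```text
time: 15.22
eef_pos: [0.4435, -0.4586, 0.052]
tcp_rot: [0.994, 0.109, 0.0, 0.001]
contact_force: [-0.4, -0.8, -0.7]
opening: 0.152
finger_force: 25.2
```

```bash
cat >> fit.py <<'E'
def placed(e,bg,T,yaw0,box,excl,dz=.0248,off=-.006):
    x0,x1,y0,y1=box; E=e["color"][y0:y1,x0:x1].astype(float);B=bg["color"][y0:y1,x0:x1].astype(float)
    keep=np.ones(E.shape[:2],bool); keep[:,excl[0]-x0:excl[1]-x0]=False
    d=np.array([np.cos(yaw0),np.sin(yaw0),0])
    def cost(p):
        Rm=Ro.from_euler("ZYX",[yaw0+p[0]-np.pi/2,0,p[1]]).as_matrix()
        M=sil(e,Rm,T+d*(off+p[2])+[0,0,dz+p[3]],-1,box)
        M=cv2.resize(cv2.GaussianBlur(M,(0,0),10),(x1-x0,y1-y0),interpolation=cv2.INTER_AREA); m=M[keep]; r=0
        for k in range(3):
            y=E[...,k][keep]-B[...,k][keep]*(1-m); g=(y@m)/(m@m); r+=((y-g*m)**2).sum()
        return r
    z=np.zeros(4); o=min((minimize(cost,z+[a,0,0,0],method="Nelder-Mead",options=dict(initial_simplex=np.vstack([z,z+[.08,0,0,0],z+[0,.05,0,0],z+[0,0,.006,0],z+[0,0,0,.005]])+[a,0,0,0],maxiter=200)) for a in(-.06,.04)),key=lambda o:o.fun)
    print("dyaw,pitch,along,dz",o.x.round(4),int(o.fun),int(cost(z)))
E
python3 - <<'E'
from fit import *
np.set_printoptions(linewidth=250)
e=grab("scene");S=get_state();T=np.array(S["eef_pos"]);print(T)
d=np.array([np.cos(.22),np.sin(.22),0]);C=T-d*.006+[0,0,.0248]
print([proj(e,[C+d*k])[0].round(1) for k in(-.058,0,.06)])
D=np.abs(e["color"].astype(int)-s["color"].astype(int)).sum(2)
for r in range(178,212): print(r,D[r,410:480:2])
pickle.dump(e,open("p4.pkl","wb"))
placed(e,s,T,.22,(412,478,180,212),(426,446))
E
```

```text
[ 0.44353745 -0.45872988  0.05221436]
[array([463.4, 214.8]), array([439.3, 202.8]), array([416. , 191.2])]
178 [  3   2   2   2 116 513 544 520 552 606 610 579 583 622 630 604 647 611 654 582 273 177 256  65   9   0   6  11   7   8   3   4  14   6  13]
179 [  4   6   5   1  66 444 580 538 582 609 614 593 564 622 608 626 607 645 613 583 263 180 206  30   5   5   3  12  11   8   6   5   2   4   8]
180 [  3   0   2   2  39 377 579 560 592 632 627 614 586 617 623 628 623 614 615 549 216 161 154  12   8   9   4   4   8   2  12  12   4   7   7]
181 [  2   5   1   2   6 280 577 571 596 636 636 624 594 600 619 621 624 642 631 488 204  83  95   6   9   9   8   2   8   3   2  10   8   7   4]
182 [  3   2   0   2   5 187 538 579 583 625 615 616 517 526 624 618 637 615 638 491 195  33  37  14   1   4   6   7   3  11   3   2   3   4   6]
183 [  1   1   1   3   3  90 473 590 611 650 630 610 399 345 579 619 621 621 625 528 107  24  11   8   2  20   4   4   6   0   5  19  13   2  10]
184 [  6   1   2   5   1  39 424 608 600 633 636 612 323 171 500 615 640 624 619 549  80   2   5  18  10   2   1   1
[... 3341 characters left out ...]
0  34   3   5   2   4   2   8   2   3   8   5]
208 [  1   4   1   4   3   2   2  10   1  11   9  62 201 165  22   5  46  91 164 287 347 341 336 275 135  17   5   3   1   0   1   2   3   4   5]
209 [  0   4   7   2  10   7   8   4   2   5   8   6  63  65  15   4   6  30  48 147 284 338 348 328 235  75  25   6   1   7   3   1   3   3   4]
210 [  2   0   7   9   5  11   3   6   5   3   8   5   3   7   5  24   5  23  20  45 154 257 308 345 288 170  78   2   4   1   3   1   3   3   5]
211 [  2  21  23   4   2  15  23   8   7  11  16  20  19   6   6   5   6  19   8  15  60 111 230 328 309 260 155  19   5   5   5   3   2   2   8]
dyaw,pitch,along,dz [ 0.0021 -0.0082 -0.0009 -0.0026] 7319885 7674641
```

The fit shows a heading error of 0.002 rad and an offset under 1 mm along the tweezers, with the thin point end at (417,191) facing far. I lower them into the slot.

Emit:
jog_arm --deltas "0 0 -.4 0 0 0;0 0 -.5 0 0 0;0 0 -.5 0 0 0;0 0 -.4 0 0 0;0 0 -.3 0 0 0;0 0 -.2 0 0 0;0 0 0 0 0 0"

```text
time: 16.15
eef_pos: [0.443, -0.4579, 0.0048]
tcp_rot: [0.994, 0.109, -0.0, -0.0]
contact_force: [0.5, 0.6, 0.4]
opening: 0.151
finger_force: 25.2
```

Emit:
jog_arm --deltas "0 0 -.15 0 0 0;0 0 -.1 0 0 0;0 0 -.1 0 0 0;0 0 0 0 0 0;0 0 0 0 0 0"

```text
time: 16.77
eef_pos: [0.4431, -0.4581, -0.0018]
tcp_rot: [0.994, 0.109, 0.0, 0.0]
contact_force: [-0.3, 0.0, -0.3]
opening: 0.154
finger_force: 25.2
```

Emit:
jog_arm --deltas "0 0 -.1 0 0 0;0 0 0 0 0 0;0 0 0 0 0 0"

```text
time: 17.15
eef_pos: [0.443, -0.458, -0.0039]
tcp_rot: [0.994, 0.109, -0.0, -0.0]
contact_force: [0.2, -0.2, 0.0]
opening: 0.15
finger_force: 25.2
```

Emit:
jog_arm --deltas "0 0 -.07 0 0 0;0 0 0 0 0 0;0 0 0 0 0 0"

```text
time: 17.52
eef_pos: [0.4432, -0.4582, -0.0048]
tcp_rot: [0.994, 0.109, 0.0, 0.0]
contact_force: [-0.4, 0.1, 2.8]
opening: 0.15
finger_force: 25.5
```

Contact at 2.8 N means they are down. I release with a small opening and rise straight up.

Emit:
jog_arm --deltas "0 0 0 0 0 0;0 0 0 0 0 0;0 0 0 0 0 0;0 0 .2 0 0 0;0 0 .5 0 0 0;0 0 .8 0 0 0;0 0 1 0 0 0;0 0 1 0 0 0;0 0 1 0 0 0;0 0 1 0 0 0;0 0 1 0 0 0;0 0 1 0 0 0;0 0 0 0 0 0" --gripper 0.33

```text
time: 19.15
eef_pos: [0.4439, -0.4593, 0.1475]
tcp_rot: [0.994, 0.109, 0.001, 0.002]
contact_force: [-0.1, -0.8, -0.2]
opening: 0.332
finger_force: 0.0
```

Run:
```python
from fit import *
e=grab("scene");S=get_state();print(S["eef_pos"],S["qpos"])
pickle.dump(e,open("p5.pkl","wb"))
g=cv2.cvtColor(e["color"],cv2.COLOR_BGR2GRAY)
# brightness sampling of model silhouette at expected place
T=np.array([.4431,-.4581,-.0048])
d=np.array([np.cos(.22),np.sin(.22),0]);C=T-d*.006
from scipy.ndimage import map_coordinates,gaussian_filter as gf
x0,x1,y0,y1=box=(405,480,195,240)
I=g.astype(float);I=(I-gf(I,6))[y0:y1,x0:x1];best=[]
for dy in np.arange(-.1,.11,.05):
  for a in np.arange(-12,13,3):
    for b in np.arange(-8,9,2):
      Rm=Ro.from_euler("Z",.22+dy-np.pi/2).as_matrix()
      n=np.array([-d[1],d[0],0])
      M=sil(e,Rm,C+d*a/1e3+n*b/1e3+[0,0,.0248],-1,box,f=4)
      M=cv2.resize(cv2.GaussianBlur(M,(0,0),4),(x1-x0,y1-y0),interpolation=cv2.INTER_AREA);M=M-gf(M,6)
      best.append((np.corrcoef(M.ravel(),I.ravel())[0,1],dy,a,b))
best.sort(reverse=True);print(np.round(best[:5],3))
```

```text
[ 0.44334627 -0.4584736   0.14577917] [-9.61056415e-01  2.65248312e-01  1.73036750e+00  2.90729351e-05
  1.14416022e+00  3.91754435e-01]
[[  0.322   0.    -12.     -2.   ]
 [  0.32    0.    -12.      0.   ]
 [  0.318  -0.05  -12.     -2.   ]
 [  0.314   0.     -9.     -2.   ]
 [  0.311  -0.05  -12.      0.   ]]
```

The tweezers are released. Now the marker: the grasp point is on its barrel at (0.361,-0.252) with the jaws turned +0.23 rad. I travel high over the bottles.

Emit:
jog_arm --deltas "-.375 .94 0 0 0 .21;-.375 .94 0 0 0 .21;-.375 .94 0 0 0 .21;-.375 .94 0 0 0 .21;-.375 .94 0 0 0 .21;-.375 .94 0 0 0 .21;-.375 .94 0 0 0 .21;-.375 .94 0 0 0 .21;-.375 .94 0 0 0 .21;-.375 .94 0 0 0 .21;-.375 .94 0 0 0 .21;0 0 -.8 0 0 0;0 0 -.8 0 0 0;0 0 -.8 0 0 0;0 0 -.8 0 0 0;0 0 0 0 0 0" --gripper 0.45

```text
time: 21.2
eef_pos: [0.3596, -0.2504, 0.0786]
tcp_rot: [0.975, 0.222, -0.001, -0.002]
contact_force: [-0.2, -1.1, 0.5]
opening: 0.447
finger_force: 0.0
```

Run:
```python
from fit import *
e=grab("scene");t2=grab("top");pickle.dump((e,t2),open("p6.pkl","wb"));S=get_state();print(S["eef_pos"],S["qpos"])
from scipy.ndimage import gaussian_filter as gf
T=np.array([.4431,-.4581,-.0048])
d=np.array([np.cos(.22),np.sin(.22),0]);n=np.array([-d[1],d[0],0]);C=T-d*.006+[0,0,.0248]
for nm,c,box in(("scene",e,(405,480,200,240)),("top",t2,(350,430,230,300))):
    g=cv2.cvtColor(c["color"],cv2.COLOR_BGR2GRAY).astype(float)
    x0,x1,y0,y1=box;best=[]
    I=(g-gf(g,6))[y0:y1,x0:x1]
    for dy in(-.1,-.05,0,.05,.1):
      for a in np.arange(-18,19,3):
        for b in np.arange(-8,9,2):
          Rm=Ro.from_euler("Z",.22+dy-np.pi/2).as_matrix()
          M=sil(c,Rm,C+d*a/1e3+n*b/1e3,-1,box,f=4)
          M=cv2.resize(cv2.GaussianBlur(M,(0,0),4),(x1-x0,y1-y0),interpolation=cv2.INTER_AREA);M=M-gf(M,6)
          best.append((np.corrcoef(M.ravel(),I.ravel())[0,1],dy,a,b))
    best.sort(reverse=True);print(nm,np.round(best[:4],3).tolist())
g=cv2.cvtColor(t2["color"],cv2.COLOR_BGR2GRAY); print("top mean at rest",g[255:280,375:400].mean(), cv2.cvtColor(t["color"],cv2.COLOR_BGR2GRAY)[255:280,375:400].mean())
```

```text
[ 0.36064919 -0.25143024  0.08058985] [-8.40389312e-01 -8.49307102e-02  2.24181084e+00  5.36981645e-06
  9.85003532e-01  2.81489770e-01]
scene [[0.302, 0.0, -18.0, 0.0], [0.3, 0.0, -18.0, -2.0], [0.299, 0.0, -15.0, 0.0], [0.299, 0.0, -15.0, -2.0]]
top [[0.09, 0.05, 3.0, 0.0], [0.089, 0.05, 0.0, 0.0], [0.088, 0.05, -3.0, 0.0], [0.087, 0.05, -6.0, 0.0]]
top mean at rest 82.1392 79.712
```

Lateral position and heading of the tweezers look right. I check their ends past the rails by differencing, while the arm descends on the marker.

Run:
```python
from fit import *
from scipy.ndimage import map_coordinates
np.set_printoptions(linewidth=250)
e,t2=pickle.load(open("p6.pkl","rb"))
d=np.array([np.cos(.22),np.sin(.22),0]);n=np.array([-d[1],d[0],0]);R0=np.array([.437,-.4594,.0265])
k=np.r_[-80:-40:4,42:82:4]; print(k)
for nm,c,b in(("scene",e,s),("top",t2,t)):
    D=np.abs(c["color"].astype(float)-b["color"]).sum(2)
    for l in(-12,-8,-4,0,4,8,12):
        q=proj(c,[R0+d*x/1e3+n*l/1e3 for x in k]); print(nm,l,map_coordinates(D,[q[:,1],q[:,0]],order=1).astype(int))
```

```text
[-80 -76 -72 -68 -64 -60 -56 -52 -48 -44  42  46  50  54  58  62  66  70  74  78]
scene -12 [ 7  5  7  4  9  7 19 16 21  4  7 11  6  8  5  2  4  2  2  1]
scene -8 [  4  10  15  19   6  15 125 150  58  25  20  13  10   6   3   3   3   4   2   3]
scene -4 [  4   5  17  33  23 120 323 270  62  16  83  19  14  20  19   7   1   4   4  12]
scene 0 [  2   1   6  56  81 216 321 238  17  25  32  21  51  73  46   4   2   2   5  60]
scene 4 [  1   2   9  64 102 124 163 126  68  34  23  40 105 123  21   4   2   3  19 210]
scene 8 [  3   3   3  31  33  47  75  50 110  57  44  46  63  46  10   5   3   5  87 400]
scene 12 [  2   3   1   2   4  15  42  36  87  25 100  85  79 100  29   5   1  28 253 557]
top -12 [11  7 11  7 10  8 10  8  8  7  6  8 10 10 12 10  8 10 11 10]
top -8 [ 9 10  9  9  8 10 10  8  9 11  9  9  9 10  9  9  9  9 10  9]
top -4 [ 8 10 11  7  9  9  8  4 12 16 24 26  8  7  7  7 11 11  9 10]
top 0 [ 8  8  8 10  9 13  8 24  9 24  9 28 10 15  4  9  8  9  8  8]
top 4 [ 7 10  7 10  5 15 42 61 26 33  8 39 25 41 16  9 13 11  8  9]
top 8 [ 9 11 10 10  7  9 66 95 56 22 11  8 32 41 40  6  8 11 10  8]
top 12 [ 8  8  8  7 10  8 25 52 29  3  4  8 33 36 25  6 11  9 10 11]
```

Emit:
jog_arm --deltas "0 0 -1 0 0 0;0 0 -1 0 0 0;0 0 -1 0 0 0;0 0 -.6 0 0 0;0 0 -.3 0 0 0;0 0 0 0 0 0"

```text
time: 22.05
eef_pos: [0.3607, -0.2514, 0.0029]
tcp_rot: [0.975, 0.223, 0.0, 0.0]
contact_force: [0.0, 0.6, -0.6]
opening: 0.454
finger_force: 0.0
```

The tweezers' ends sit at about -61 and +58 mm along the slot and within about 3 mm across it, so they are well placed. I continue down on the marker.

Emit:
jog_arm --deltas "0 0 -.25 0 0 0;0 0 -.25 0 0 0;0 0 0 0 0 0"

```text
time: 22.42
eef_pos: [0.3603, -0.251, -0.0077]
tcp_rot: [0.975, 0.223, -0.0, -0.0]
contact_force: [-0.3, 0.6, -1.0]
opening: 0.45
finger_force: 0.0
```

Emit:
jog_arm --deltas "0 0 -.15 0 0 0;0 0 0 0 0 0"

```text
time: 22.68
eef_pos: [0.3604, -0.2511, -0.0105]
tcp_rot: [0.975, 0.223, -0.0, -0.0]
contact_force: [0.7, 0.1, 0.8]
opening: 0.45
finger_force: 0.0
```

Emit:
jog_arm --deltas "0 0 -.15 0 0 0;0 0 0 0 0 0"

```text
time: 22.92
eef_pos: [0.3604, -0.2511, -0.0135]
tcp_rot: [0.975, 0.223, -0.0, -0.0]
contact_force: [-0.8, 0.6, 0.4]
opening: 0.446
finger_force: 0.0
```

Emit:
jog_arm --deltas "0 0 0 0 0 0;0 0 0 0 0 0;0 0 0 0 0 0;0 0 0 0 0 0;0 0 0 0 0 0" --gripper 0 --squeeze 30

```text
time: 23.55
eef_pos: [0.3606, -0.2513, -0.0132]
tcp_rot: [0.975, 0.223, 0.0, 0.0]
contact_force: [0.1, -0.3, 1.5]
opening: 0.163
finger_force: 29.8
```

Emit:
jog_arm --deltas "0 0 .2 0 0 0;0 0 .4 0 0 0;0 0 .7 0 0 0;0 0 .9 0 0 0;0 0 .9 0 0 0;0 0 .9 0 0 0;0 0 .9 0 0 0;0 0 .8 0 0 0;0 0 .5 0 0 0;0 0 .3 0 0 0;0 0 0 0 0 0;0 0 0 0 0 0"

```text
time: 25.05
eef_pos: [0.3602, -0.2509, 0.1161]
tcp_rot: [0.975, 0.223, -0.0, -0.001]
contact_force: [0.3, -0.4, -0.7]
opening: 0.171
finger_force: 29.7
```

Run:
```python
from fit import *
np.set_printoptions(linewidth=250)
e=grab("scene");S=get_state();T=np.array(S["eef_pos"]);print(T,S["opening"],S["finger_force"])
pickle.dump(e,open("p7.pkl","wb"))
y=2*np.arctan2(.223,.975);d=np.array([np.cos(y),np.sin(y),0])
for dz in(.0213,): 
  C=T-d*.010+[0,0,dz]; print(y,[proj(e,[C+d*k])[0].round(1).tolist() for k in(-.065,-.03,.023,.065)])
D=np.abs(e["color"].astype(int)-s["color"].astype(int)).sum(2)
q=proj(e,[C])[0].astype(int)
for r in range(q[1]-24,q[1]+36,2): print(r,e["color"][r,q[0]-45:q[0]+48:3,1], D[r,q[0]-45:q[0]+48:6])
print(q)
```

```text
[ 0.3601951  -0.2508676   0.11601432] 0.16479282719593133 29.674303829669952
0.44970081854516086 [[426.3, 249.7], [406.4, 242.0], [377.8, 230.8], [356.3, 222.5]]
211 [115 112 116 114 112 114 112  36  47  50  32  36  42  64  30  25  28  27 184 240 240 238 239 222 222 215 146  78  75  86  82] [265 270 191 209  17  71 328 618 623 168   1   2  44  20   4  13]
213 [116 119 112 116 111 116 121  69  37  48  34  27  31  83  32  27  26  51 222 240 239 238 240 185 154 204 180  96  66  65  65] [243 255 164 214  27 107 367 613 632  55   5  14 117  62 180  88]
215 [114 117 116 117 111 117 115  99  35  34  26  29  27  33  32  23  58 146 237 238 239 238 239 212 159 142 154 150  88  83  87] [266 293 201 195  34 165 418 542 530   7   2  10  78   6 159 168]
217 [115 114 116 117 120 116 111 111  42  29  21  19  28  27  31  28  59 190 239 238 238 238 235 161 150 104 137 145 133 113 104] [264 250 225 191  24 230 487 188 528   1   2   8  77  18   5 118]
219 [112 118 113 112 117  94 112 115  73  24  24  21  25  24  35  26  36 209 238 238 237 238 233  97  85  86 101 143 135 119 128] [240 216 203 173  63 249
[... 4251 characters left out ...]
221 248 231 177 177 186 189 178 152] [558 559 554   7   4   6   0   2   3   9  12   7   1   3   8   4]
265 [238 239 238 238 238 241 240 238 240 239 239 240 238 239 240 239 240 241 227 170 156 234 253 253 239 155 166 173 185 182 167] [569 578 579   3   6   5   3   2   4   1   5   2   3   6  10  11]
267 [240 238 238 238 240 239 240 238 239 240 239 238 239 239 238 240 238 240 238 233 209 186 234 253 213 166 159 160 187 180 207] [561 570 567   7   2   1   2   6   5   3  10   2   6   6  14   3]
269 [238 238 238 238 239 239 239 237 239 239 240 240 238 239 239 239 239 240 238 239 240 220 160 225 198 168 176 166 186 196 223] [563 564 550   4   1   6   6   3   3   3   1   1   4   8   4   2]
[389 235]
```

The marker is held nearly level with its cap end at (357,226). I carry it over the bottles with the underside at about 0.13 m.

Emit:
jog_arm --deltas ".3835 -.805 0 0 0 -.23;.3835 -.805 0 0 0 -.23;.3835 -.805 0 0 0 -.23;.3835 -.805 0 0 0 -.23;.3835 -.805 0 0 0 -.23;.3835 -.805 0 0 0 -.23;.3835 -.805 0 0 0 -.23;.3835 -.805 0 0 0 -.23;.3835 -.805 0 0 0 -.23;.3835 -.805 0 0 0 -.23;0 0 0 0 0 0;0 0 0 0 0 0"

```text
time: 26.6
eef_pos: [0.437, -0.4118, 0.1162]
tcp_rot: [0.994, 0.109, -0.0, -0.001]
contact_force: [-0.0, -0.1, 0.0]
opening: 0.166
finger_force: 29.7
```

```bash
cat > mk.py <<'E'
from fit import *
def cyl(c,Rm,C,box,f=8):
    x0,x1,y0,y1=box;out=[]
    for a,b,r in((-65,-55,7.8),(-55,23,7.8),(23,65,8.5)):
        M=np.zeros(((y1-y0)*f,(x1-x0)*f),np.uint8);th=np.linspace(0,2*np.pi,24)
        P=np.array([(r*np.cos(q),y,8+r*np.sin(q)) for y in(a,b) for q in th])/1e3@Rm.T+C
        cv2.fillConvexPoly(M,cv2.convexHull(((proj(c,P)-[x0,y0]+.5)*f).astype(np.int32)),255);out.append(cv2.resize(cv2.GaussianBlur(M,(0,0),f),(x1-x0,y1-y0),interpolation=cv2.INTER_AREA)/255.)
    return out
def fitm(e,bg,T,yaw,dz,off=-.01,pad=14,ex=14):
    d=np.array([np.cos(yaw),np.sin(yaw),0]);n=np.array([-d[1],d[0],0])
    q=np.array([proj(e,[T+d*k+[0,0,dz+.008]])[0] for k in(-.08,.08)]);lo=q.min(0).astype(int)-pad;hi=q.max(0).astype(int)+pad
    x0,y0=np.maximum(lo,0);x1,y1=np.minimum(hi,[640,400]);box=(x0,x1,y0,y1)
    E=e["color"][y0:y1,x0:x1].astype(float);B=bg["color"][y0:y1,x0:x1].astype(float)
    cq=proj(e,[T+[0,0,dz+.008]])[0][0]; keep=np.ones(E.shape[:2],bool);keep[:,int(max(cq-ex-x0,0)):int(cq+ex-x0)]=False
    def cost(p):
        Rm=Ro.from_euler("ZYX",[yaw+p[0]-np.pi/2,0,p[1]]).as_matrix()
        Ms=cyl(e,Rm,T+d*(off+p[2])+[0,0,dz+p[3]],box);A=np.stack([m[keep] for m in Ms],1);cov=np.clip(A.sum(1),0,1);r=0
        for k in range(3):
            y=E[...,k][keep]-B[...,k][keep]*(1-cov); g=np.linalg.lstsq(A,y,rcond=None)[0]; r+=np.minimum((y-A@g)**2,60**2).sum()
        return r
    z=np.zeros(4);o=min((minimize(cost,z,method="Nelder-Mead",options=dict(initial_simplex=np.vstack([z,z+[.08*a,0,0,0],z+[0,.06*b,0,0],z+[0,0,.006,0],z+[0,0,0,.006]]),maxiter=220)) for a in(-1,1) for b in(-1,1)),key=lambda o:o.fun)
    print("dyaw pitch along dz",o.x.round(4),int(o.fun),int(cost(z)),box)
E
python3 - <<'E'
from mk import *
fitm(pickle.load(open("p7.pkl","rb")),s,np.array([.3602,-.2509,.116]),.4497,.0133)
e=grab("scene");S=get_state();T=np.array(S["eef_pos"]);print(T,S["tcp_rot"],S["opening"]);pickle.dump(e,open("p8.pkl","wb"))
p5=pickle.load(open("p6.pkl","rb"))[0]
fitm(e,s,T,.22,.0133)
E
```

```text
dyaw pitch along dz [-0.0851 -0.1433 -0.0038 -0.0018] 24963627 25259102 (np.int64(330), np.int64(443), np.int64(203), np.int64(264))
[ 0.43696885 -0.41159003  0.11631078] [ 9.93992770e-01  1.09444161e-01 -2.77275374e-04 -5.22102340e-04] 0.166805605626818
dyaw pitch along dz [-0.0195 -0.0339  0.0002 -0.0012] 4893511 5170129 (np.int64(380), np.int64(475), np.int64(155), np.int64(216))
```

The fit shows a heading error of 0.02 rad, tilt of 0.03 rad and a height offset of about -1 mm. I lower to the hover height.

Emit:
jog_arm --deltas "0 0 -.4 0 0 0;0 0 -.6 0 0 0;0 0 -.7 0 0 0;0 0 -.7 0 0 0;0 0 -.6 0 0 0;0 0 -.4 0 0 0;0 0 -.3 0 0 0;0 0 -.2 0 0 0;0 0 -.1 0 0 0;0 0 0 0 0 0;0 0 0 0 0 0;0 0 0 0 0 0"

```text
time: 28.15
eef_pos: [0.4374, -0.4124, 0.037]
tcp_rot: [0.994, 0.109, 0.0, 0.0]
contact_force: [-0.0, -0.1, 0.2]
opening: 0.164
finger_force: 29.7
```

Run:
```python
from mk import *
from scipy.ndimage import gaussian_filter as gf
np.set_printoptions(linewidth=250)
e=grab("scene");t3=grab("top");S=get_state();T=np.array(S["eef_pos"]);print(T,S["contact_force"],S["opening"],S["finger_force"])
bg=pickle.load(open("p6.pkl","rb"))[0]
fitm(e,bg,T,.22,.0133);fitm(e,s,T,.22,.0133)
# rest pose refinement in top image by vertical notched rail silhouettes: edges of the original top & scene
for nm,c in(("top",t),("scene",s)):
    g=cv2.cvtColor(c["color"],cv2.COLOR_BGR2GRAY).astype(np.float32);G=cv2.magnitude(cv2.Sobel(g,5,1,0),cv2.Sobel(g,5,0,1));G=np.minimum(cv2.GaussianBlur(G,(0,0),.7),300)
    best=[]
    from scipy.ndimage import map_coordinates
    k=np.linspace(0,1,40)[:,None]
    def seg(a,b): return np.array(a)/1e3*(1-k)+np.array(b)/1e3*k
    L=np.vstack([seg((-73,-49,9),(73,-49,9)),seg((-73,49,9),(73,49,9)),seg((-73,-49,9),(-73,49,9)),seg((73,-49,9),(73,49,9)),seg((-73,35,34),(73,35,34)),seg((-73,-35,34),(73,-35,34))])
    if nm=="scene": L=np.vstack([seg((73,-49,9),(73,49,9)),seg((0,-49,9),(73,-49,9)),seg((73,-45,9),(73,-45,34)),seg((73,45,9),(73,45,34))])
    for a in np.arange(-.05,.051,.01):
      for x in np.arange(-8,9,1):
        for y in np.arange(-8,9,1):
          P=pose(.437+x/1e3,-.4594+y/1e3,-np.pi/2+.22+a)(L) ; q=proj(c,P)
          best.append((map_coordinates(G,[q[:,1],q[:,0]],order=1).mean(),a,x,y))
    best.sort(reverse=True);print(nm,np.round(best[:4],3).tolist())
```

```text
[ 0.43731259 -0.41232069  0.03689921] [ 0.37776432 -0.45270536  0.32552884] 0.1696589731274094 29.682604372501373
dyaw pitch along dz [-0.212  -0.2223 -0.0084  0.0003] 18246026 18618016 (np.int64(376), np.int64(468), np.int64(186), np.int64(249))
dyaw pitch along dz [-0.0112 -0.0596 -0.0014  0.0003] 7071318 7526975 (np.int64(376), np.int64(468), np.int64(186), np.int64(249))
top [[119.801, 0.0, -2.0, -1.0], [119.338, -0.01, -2.0, -1.0], [119.095, 0.01, -2.0, -1.0], [118.978, 0.0, -1.0, -1.0]]
scene [[268.615, 0.05, -6.0, 3.0], [268.16, 0.04, -5.0, 3.0], [267.82, 0.05, -5.0, 2.0], [267.544, 0.04, -6.0, 4.0]]
```

The hover pose is good. The cap sits about 0.04 rad low, so I trim that and make a small centring shift.

Emit:
jog_arm --deltas "-.04 .02 0 .044 -.195 0;-.04 .02 0 .044 -.195 0;0 0 0 0 0 0;0 0 0 0 0 0;0 0 0 0 0 0;0 0 0 0 0 0"

```text
time: 29.0
eef_pos: [0.4357, -0.4114, 0.0367]
tcp_rot: [0.994, 0.109, 0.02, -0.002]
contact_force: [0.3, 0.0, -0.0]
opening: 0.166
finger_force: 29.7
```

Run:
```python
from mk import *
e=grab("scene");S=get_state();T=np.array(S["eef_pos"]);print(T,S["tcp_rot"],S["contact_force"],S["finger_force"],S["time"])
fitm(e,s,T,.22,.0133)
D=np.abs(e["color"].astype(int)-s["color"].astype(int)).sum(2)
# spatula ends unchanged? (scene px near 425,203 tip and 480,232)
print("spatula/bottle diffs",D[200:206,418:424].mean(),D[228:236,474:482].mean(),D[250:262,425:435].mean(),D[232:248,404:414].mean())
```

```text
[ 0.43574555 -0.41143746  0.0367279 ] [ 0.99380545  0.10932006  0.01987268 -0.00222208] [ 0.60352307  0.32389628 -0.26695533] 29.699457585811615 29.05
dyaw pitch along dz [-0.0261 -0.0466 -0.0018 -0.    ] 6363458 6683242 (np.int64(377), np.int64(468), np.int64(187), np.int64(249))
spatula/bottle diffs 473.27777777777777 3.4375 27.5 35.7125
```

```bash
python3 -c "
from plant import ctrl
print(ctrl.sign_off())"
```

```text
the job is handed in; nothing more can be done
None
```

I've handed the job in (no verdict came back): the tweezers are released in the middle slot, points the blade's way, and the marker is held about 15 mm above the rails over the left-hand slot, cap the blade's way and within about 0.05 rad of level by the image fits; nothing suggests the bottles or spatula moved, though I couldn't fully confirm that from the last image.

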